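Set the thickness planer to a batch of boards

ROBOT

A 6-joint arm with a two-finger parallel gripper is mounted at the origin on a cart in front of the work surface, level with it; the furniture and walls round the work are solid. World frame = base frame: x ahead of the robot, y to its left, z up, the work surface at z = 0. Lengths are in m, angles in rad, forces in N, time in s.
With the tool pointing down it reaches from about 0.375 to 0.9 m from the base axis. Payload 3.1 kg.
Tool frame: the origin (TCP) lies midway between the tips of the shut fingers; the grasp point (between the pads) lies 19 mm behind it; z points along the fingers, y is the line along which they close (so a half turn about z gives the same grasp; the last joint's range is limited). The gripper opens to 87 mm and grips with 3 to 60 N. Pads are 19 mm wide; open, the fingers measure 117 mm over their backs; the gripper's body (75 mm by 190 mm) begins 51 mm behind the grasp point.
Start: joints at [1.02, 0.527, 1.433, -0, 1.181, -0.178], TCP at [0.227, 0.582, 0.223] pointing down, gripper open.
Joint ranges: [-3.08, 3.08], [-0.75, 2.2], [0.22, 2.44], [-1.43, 4.57], [0, 2.65], [-2.85, 2.85]. Speed limits (rad/s): [2.79, 2.79, 3.14, 3.14, 3.14, 3.14].

INTERFACE

Orientations are given as a unit quaternion [x, y, z, w].
In Python, from cell import * gives the robot as it stands.
- The arm moves only by the tool play_rows, never from a script. Its argument "steps" is a list of rows, each an object of numbers: "dx", "dy", "dz": the shift along the world's x, y, z in cm; "rx", "ry", "rz": the turn, a rotation vector about the world's x, y, z in degrees; "jaw": the closure, from -1 (fully open) to 1 (shut). In form: [{"dx": .., "dy": .., "dz": .., "rx": .., "ry": .., "rz": .., "jaw": ..}, ...]. A call has 1 to 20 rows; each row shifts and turns the commanded pose from where the row before left it; what a row does not reach is not made up. A row lasts 1/12 s, in which the tool goes at most 41.7 mm and 7.16 degrees, less where a joint would pass 70% of its speed; a pose out of reach is approached as far as the arm can. A call with a gripper value outside its range is refused whole. The fingers move at their own pace and stop on an object; "grip_force" is the grip in N (left out, the last holds). Time passes only in rows, so rows that do not move let the fingers close. It gives the time, the measured TCP pose, the force, the opening and the grip force at its end, in the units of the state.
- get_state(): the state, without advancing time (a new reading comes with each control period).
- get_image(name): name is "scene" or "top" or "wrist"; returns a dict with "image" (480x640x3 uint8, blue, green, red), "fx", "fy", "cx", "cy" (pixels), "origin" and "attitude" of the camera in the world; the wrist camera has in their place "mount" (4x4, takes a point from camera to tool coordinates, whose origin is the TCP and whose axes are the flange's). Camera axes: x right, y up, looking along -z (the intrinsics and any distortion apply to the point x, -y, -z); pixel columns grow to the right and rows downward; lengths in m; the calibration is good to about 2 mm. A picture is of the moment at which its call begins: read the wrist's pose just before it. There is no depth.
- sign_off(): hands the job in; it is judged then, once.
The state is a dict: "time_s": time; "joint_positions": joint angles; "dq": joint speeds; "joint_efforts": joint torques, N m; "position": TCP position; "ee_rot": TCP orientation; "force": force on the tool from outside, world axes, zero at the start; "moment": the same for the moment, N m; "grip_width": finger opening in m; "grip_force": force on a finger pad.
Only numpy, scipy, OpenCV 4.12 (cv2) and the standard library are available. Lean on these libraries where they do the work, as an engineer would, in place of code of your own. Each camera call takes 0.05 s, during which the arm holds its last target. There are 200 camera calls.

TASK

Get the little thickness planer ready for this batch: push the dust-hose sleeve fully home on the dust port on top, and lay every board flat on the bed, side by side and lengthwise to the feed, with its leading end in under the sprung feeler bar. Then swing the folded crank handle up and wind the head down until the needle of the removal gauge stands in the green, never letting it reach the red. Finish by folding the crank handle flat again, and leave the other things on the bench alone.

Things in the scene. Friction and masses are not known exactly. Their poses are not given: they have to be found in the camera images.
- bed (a point): Bed frame of the planer, which is fixed: a green and black compact benchtop thickness planer, 235 x 336 mm, 150 mm tall. The point lies on the bed's top, 36 mm above the bench; x points along the feed, into the machine, y across, z up. The open infeed table reaches from x = -115 to -12 mm; bed free between the side housings for y = -143 to +143 mm.
- planer: The whole planer; origin on the bench under bed, same axes. Beyond x = -12 mm the bed runs on to x = +122 mm, roofed by the head with its green cover: underside 82 mm, top 114 mm above the bed at crank 0, over the full width. Crank, dust port and gauge dial stand on the head and ride down with it as it is wound.
- bar (a point): Underside of the sprung feeler bar, at mid-width: a round steel bar across the bed just inside the mouth, y = -125 to +125 mm, above the line x = +15 mm of the bed. A board's leading end must be past that line. It is 46 mm above the bed at crank 0 and comes down with the head.
- crank (a joint): Angle of the crank (rad), positive turning clockwise seen from above. Clockwise winds the whole head down, 10 mm per turn, with feeler bar, crank, dust port and dial on it. Range -1.8 to 23.8; it starts within 1.2 of 0, stays where it is left, and needs about 3 N at the handle.
- crank_centre (a point): Point on the crank's vertical turning axis, 200 mm above the bench at crank 0, at the height of the handle's fold hinge.
- hinge (a point): The fold hinge of the handle, at the outer end of the crank's 15 mm wide steel arm, 60 mm from the crank axis. Turns with the crank: x points outward along the arm, y is the hinge axis, z up. The top of the arm lies 14 mm below this point, the top of the cover 50 mm below.
- fold (a joint): Fold angle of the crank handle (rad): 0 = lying flat, pointing back along the arm to the crank axis; 1.571 = upright, at its stop. Friction holds it at any angle (about 2 N at the handle tip).
- handle (a point): Point to hold on the black crank handle: a round grip 21 mm thick and 50 mm long that spins freely on its own pin; this point lies on its axis, 44 mm from the fold hinge (the grip reaches from 9 to 59 mm). Upright, the handle's end is 59 mm above the hinge.
- gauge (a joint): Needle of the removal gauge (rad), on the 70 mm white dial on the cover, at its end away from the robot, tilted to the infeed. 0 = at rest; it turns clockwise as a board lifts the feeler bar: about 0.118 rad per mm of winding (0.19 rad per rad of crank) once the bar rests on the thickest board. Green from 0.56 to 0.96, red from 1.36, stop at 1.68. The feeler's spring gives 3 to 15 N.
- port (a point): Foot of the dust port on the top cover, 154 mm above the bench at crank 0: centre of the flat collar that the sleeve comes to rest on. From here a grey spigot, 36 mm outside, stands 34 mm up, its rim tapered to 33 mm. Axes as bed.
- sleeve_mid (a point): Centre (half-way up) of the loose black rigid dust-hose sleeve: a tube open at both ends, standing upright, 66 mm tall; the lower 38 mm are 47 mm outside with a 39 mm bore (the end for the port), the upper 23 mm are 42 mm outside. Fully home, this point is 33 mm above port.
- board_a_mid (a point): Centre of a pale timber offcut, 59 x 144 x 19 mm; x is its width, y its length, z up. May be absent.
- board_b_mid (a point): Centre of a second pale timber offcut, 59 x 144 x 19 mm; axes as board_a. May be absent.
- board_c_mid (a point): Centre of a dark hardwood board, 48 x 144 x 27 mm; axes as board_a. May be absent.
- sanding_block: Brown sanding block, 92 x 116 x 29 mm; to be left alone.
- tape_roll: Roll of black tape lying flat, 64 mm across, 19 mm high; to be left alone.
Things that resemble listed ones, but are neither listed nor needed, are in the scene too. Of the things that look like the part that bears sleeve_mid, the largest one is meant.

How it is judged:
By the outcome, as a careful person would: the job done as asked, in the order asked, and still so for the second after the job is handed in, with the robot touching nothing.
Of board_a, board_b, board_c only 2 to 3 are there at a start; the rules pass over those that are not, and their reading is None.
At some moment in a run one of board_a, board_b, board_c, sleeve may be knocked a few centimetres aside while the robot is not near it.
It also fails if it takes over 210 s, if anything falls off the work surface, if the arm or the gripper's body presses on something with over 40 N, if the wrist force passes 120 N, or if a joint passes its speed limit or range.

## Working session

There is one attempt and no reset: what is moved stays moved. The work goes in short steps, Python scripts to look and compute and a tool call to move; the robot and the scene stay as the last step left them, time stands still between calls to the robot, and variables do not carry over. Pictures are saved under pics/ and viewed, at most 14 in all, crops included, and the job is handed in when it is done.

Besides the shell and the picture viewer there is one more tool, called by a JSON object that holds its "op" and its "data". play_rows: Moves the arm, as the interface text tells. Its arguments: {"type":"object","properties":{"steps":{"type":"array"},"grip_force":{"type":"number"}},"required":["steps"]}

```bash
mkdir -p pics; ls
cat > h.py <<'E'
from cell import *
import numpy as np, cv2
from scipy.spatial.transform import Rotation as R
def shot(name,fn):
    s=get_state(); d=get_image(name); cv2.imwrite('pics/'+fn,d['image'])
    return s,d
E
python3 - <<'E'
from h import *
for n in('scene','top'):
    s,d=shot(n,n+'0.png'); print({k:v for k,v in d.items() if k!='image'})
print(s)
E
```

```text
pics
{'fx': 443.16318397940097, 'fy': 443.16318397940097, 'cx': 321.4440181279729, 'cy': 241.80874668279617, 'origin': array([0.11476418, 1.20229214, 0.65027444]), 'attitude': array([-0.11519694,  0.49790357,  0.84036909, -0.18055884])}
{'fx': 459.5149182223872, 'fy': 459.5149182223872, 'cx': 322.32440819792276, 'cy': 239.94953646487662, 'origin': array([0.46100308, 0.31019756, 1.2670948 ]), 'attitude': array([ 0.02414051, -0.02635309, -0.69910916,  0.71412123])}
{'time_s': 0.05, 'joint_positions': array([ 1.02050186e+00,  5.28422983e-01,  1.43389857e+00, -3.46302163e-05,
        1.18137558e+00, -1.78466703e-01]), 'dq': array([-1.39237463e-03, -1.59164396e-03, -2.62364442e-03,  6.48972850e-05,
       -2.63652481e-04, -5.83900487e-04]), 'joint_efforts': array([ 8.02073428e-04, -4.41368544e+01, -1.77339131e+01,  6.36131130e-02,
        5.33681188e-02, -3.35773325e-05]), 'position': array([0.22665147, 0.5816772 , 0.22159934]), 'ee_rot': array([ 1.84838167e-01,  9.82768408e-01, -9.88857995e-04, -3.60025755e-04]), 'force': array([ 0.49064429, -0.29759394, -0.49873581]), 'moment': array([-0.04024119, -0.04460736,  0.06274781]), 'grip_force': 0.0, 'grip_width': 0.08693536952163029}
```

View pics/top0.png

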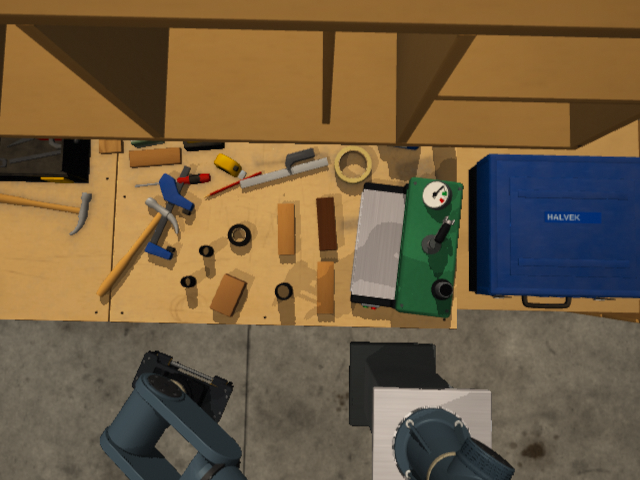

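View pics/scene0.png

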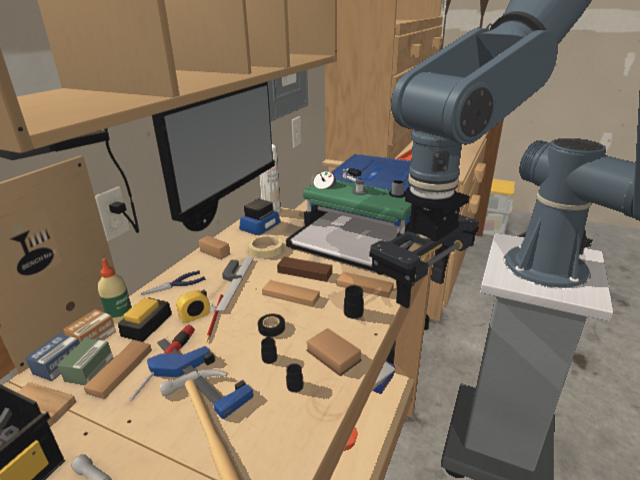

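```bash
cat >> h.py <<'E'
def ray(d,u,v,z):
    r=R.from_quat(d['attitude']).apply([(u-d['cx'])/d['fx'],-(v-d['cy'])/d['fy'],-1.])
    o=np.array(d['origin']); return o+r*(z-o[2])/r[2]
E
python3 - <<'E'
from h import *
im=cv2.imread('pics/top0.png')
a=cv2.resize(im[176:326,180:335],(620,600),interpolation=cv2.INTER_CUBIC);cv2.imwrite('pics/c1.png',a)
b=cv2.resize(im[170:320,340:480],(560,600),interpolation=cv2.INTER_CUBIC);cv2.imwrite('pics/c2.png',b)
E
```

```text
(no output)
```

View pics/c1.png

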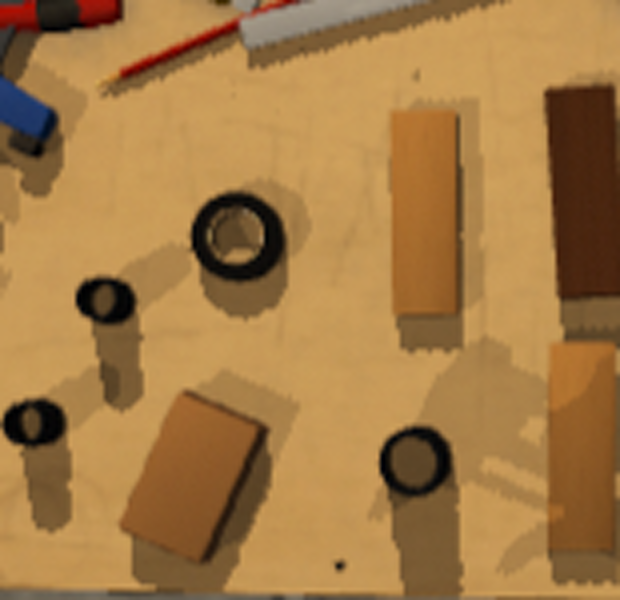

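View pics/c2.png

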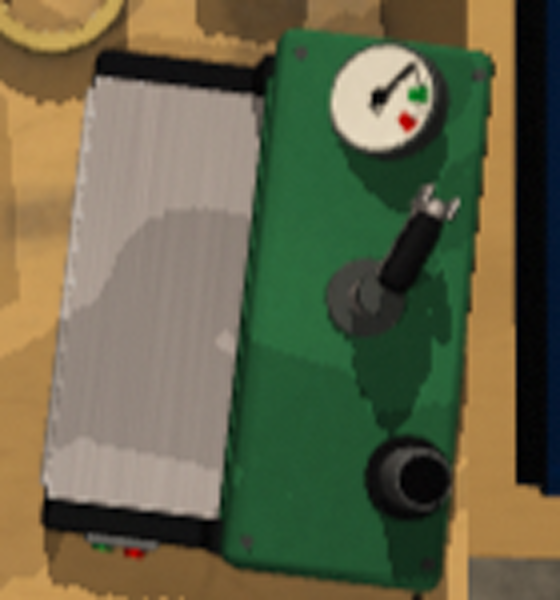

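Run:
```python
from h import *
d={'fx':459.5149,'fy':459.5149,'cx':322.3244,'cy':239.9495,'origin':[0.46100308,0.31019756,1.2670948],'attitude':[0.02414051,-0.02635309,-0.69910916,0.71412123]}
f1=lambda x,y,z:ray(d,180+x/4,176+y/4,z)
f2=lambda x,y,z:ray(d,340+x/4,170+y/4,z)
def p(n,*v): print(n,*[np.round(x,4) for x in v])
a,b=f2(97,78,.036),f2(44,497,.036);p('bededge',a,b,np.linalg.norm(a-b))
c=[f2(*q,.150) for q in((285,30),(493,65),(438,585),(222,555))];p('cover',*c,np.mean(c,0),np.linalg.norm(c[0]-c[3]),np.linalg.norm(c[0]-c[1]))
p('hub',f2(366,297,.186),f2(366,297,.16));p('hinge',f2(437,205,.2));p('handle end',f2(388,283,.2))
p('port',f2(408,478,.154),f2(425,478,.188));p('dial',f2(385,97,.18))
p('sleeve',f1(417,460,.066),f1(381,460,.066),f1(452,460,.066))
for n,z,q in(('A',.019,((392,110),(458,112),(458,314),(393,314))),('C',.027,((546,88),(613,86),(622,297),(556,297))),('B',.019,((550,342),(614,344),(614,550),(549,550)))):
    c=[f1(*t,z) for t in q];m=np.mean(c,0);e=c[0]+c[1]-c[2]-c[3];p(n,m,np.degrees(np.arctan2(e[1],e[0])),np.linalg.norm(e)/2,np.linalg.norm(c[0]-c[1]))
p('tape',f1(238,236,.019)); p('ruler',f1(245,35,.02),f1(430,0,.02))
p('edge',f1(100,590,0),f2(500,560,0))
```

```text
bededge [0.6885 0.1966 0.036 ] [0.4058 0.2278 0.036 ] 0.2845
cover [0.6998 0.0918 0.15  ] [ 0.6808 -0.0364  0.15  ] [ 0.3631 -0.0029  0.15  ] [0.3783 0.1275 0.15  ] [0.5305 0.045  0.15  ] 0.3235 0.1296
hub [0.5337 0.0499 0.186 ] [0.5355 0.0436 0.16  ]
hinge [0.5875 0.012  0.2   ]
handle end [0.5412 0.0405 0.2   ]
port [0.427  0.0164 0.154 ] [0.4283 0.0154 0.188 ]
dial [0.6542 0.0376 0.18  ]
sleeve [0.4119 0.4035 0.066 ] [0.4114 0.4268 0.066 ] [0.4123 0.3807 0.066 ]
A [0.5781 0.406  0.019 ] 1.6702 0.139 0.0452
C [0.5936 0.298  0.027 ] 3.753 0.1433 0.0456
B [0.4216 0.2961 0.019 ] 1.0429 0.1392 0.0434
tape [0.559 0.533 0.019]
ruler [0.6973 0.5327 0.02  ] [0.7243 0.4066 0.02  ]
edge [0.3165 0.6222 0.    ] [ 0.3678 -0.0874  0.    ]
```

{"op": "play_rows", "data": {"steps": [{"dx": 2.3,"dy": -2.2,"dz": 1,"rz": 2.7},{"dx": 2.3,"dy": -2.2,"dz": 1,"rz": 2.7},{"dx": 2.3,"dy": -2.2,"dz": 1,"rz": 2.7},{"dx": 2.3,"dy": -2.2,"dz": 1,"rz": 2.7},{"dx": 2.3,"dy": -2.2,"dz": 1,"rz": 2.7},{"dx": 2.3,"dy": -2.2,"dz": 1,"rz": 2.7},{"dx": 2.3,"dy": -2.2,"dz": 1,"rz": 2.7},{"dx": 2.3,"dy": -2.2,"dz": 1,"rz": 2.4},{},{}], "grip_force": 15}}

```text
validation failed for argument at $.st...
```

```bash
cat >> h.py <<'E'
def wray(s,d,u,v,z):
    M=np.array(d['mount']); Rt=R.from_quat(s['ee_rot']).as_matrix()
    c=np.array([(u-d['cx'])/d['fx'],-(v-d['cy'])/d['fy'],-1.])
    o=Rt@M[:3,3]+s['position']; r=Rt@(M[:3,:3]@c)
    return o+r*(z-o[2])/r[2]
import pickle
def wshot(fn):
    s,d=shot('wrist',fn); pickle.dump((s,d),open('w.pkl','wb')); return s,d
def ld(): return pickle.load(open('w.pkl','rb'))
E
python3 - <<'E'
from h import *
s,d=wshot('w1.png'); print({k:v for k,v in d.items() if k!='image'},s['position'],s['ee_rot'],s['time_s'])
E
```

```text
{'fx': 416.8029756927548, 'fy': 416.8029756927548, 'cx': 322.3387947412831, 'cy': 241.54796702844354, 'mount': array([[-1.10539147e-04,  9.68577197e-01,  2.48713091e-01,
         6.82054294e-02],
       [ 9.99998543e-01,  5.30779816e-04, -1.62260152e-03,
        -1.18257890e-03],
       [-1.70362672e-03,  2.48712549e-01, -9.68575844e-01,
        -1.61622634e-01],
       [ 0.00000000e+00,  0.00000000e+00,  0.00000000e+00,
         1.00000000e+00]])} [0.22665985 0.58173029 0.22164223] [ 1.84817464e-01  9.82772344e-01 -9.45178886e-04 -3.61157258e-04] 0.1
```

View pics/w1.png

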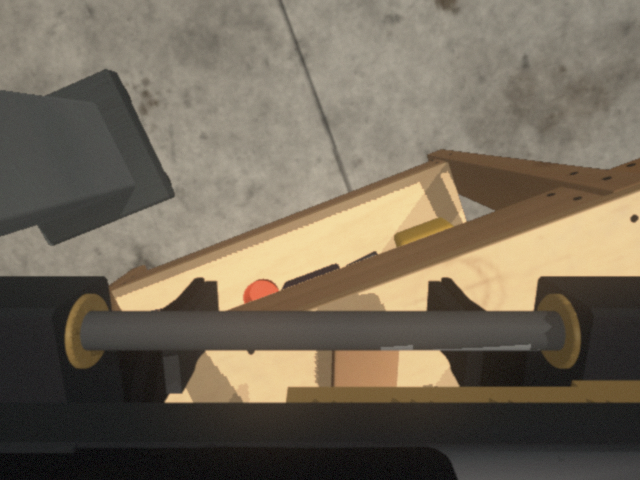

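{"op": "play_rows", "data": {"steps": [{"dx": 2.3,"dy": -2.2,"dz": 1,"rx": 0,"ry": 0,"rz": 2.7,"jaw": -1},{"dx": 2.3,"dy": -2.2,"dz": 1,"rx": 0,"ry": 0,"rz": 2.7,"jaw": -1},{"dx": 2.3,"dy": -2.2,"dz": 1,"rx": 0,"ry": 0,"rz": 2.7,"jaw": -1},{"dx": 2.3,"dy": -2.2,"dz": 1,"rx": 0,"ry": 0,"rz": 2.7,"jaw": -1},{"dx": 2.3,"dy": -2.2,"dz": 1,"rx": 0,"ry": 0,"rz": 2.7,"jaw": -1},{"dx": 2.3,"dy": -2.2,"dz": 1,"rx": 0,"ry": 0,"rz": 2.7,"jaw": -1},{"dx": 2.3,"dy": -2.2,"dz": 1,"rx": 0,"ry": 0,"rz": 2.7,"jaw": -1},{"dx": 2.3,"dy": -2.2,"dz": 1,"rx": 0,"ry": 0,"rz": 2.4,"jaw": -1},{"dx": 0,"dy": 0,"dz": 0,"rx": 0,"ry": 0,"rz": 0,"jaw": -1},{"dx": 0,"dy": 0,"dz": 0,"rx": 0,"ry": 0,"rz": 0,"jaw": -1}], "grip_force": 15}}

```text
time_s: 0.98
position: [0.4123, 0.4053, 0.3029]
ee_rot: [0.002, 1.0, 0.0, 0.0]
force: [0.8, 0.5, -0.1]
grip_width: 0.0869
grip_force: 0.0
```

Run:
```python
from h import *
s,d=wshot('w2.png'); print(s['position'],s['ee_rot'],s['time_s'])
```

```text
[0.41232176 0.40531385 0.3028534 ] [1.93024844e-03 9.99998045e-01 3.66403764e-04 2.25028333e-04] 0.9833
```

View pics/w2.png

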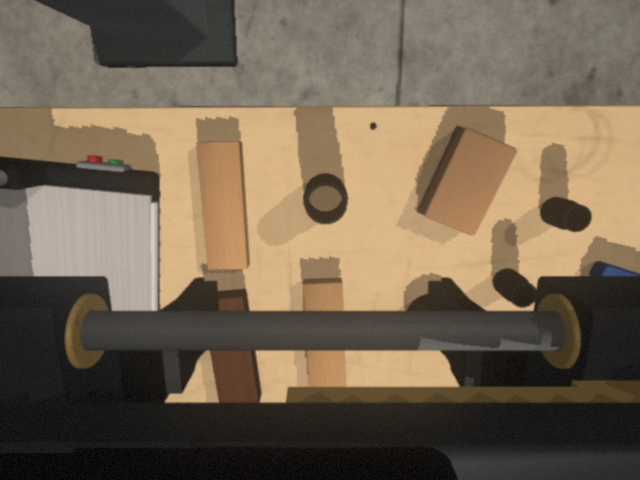

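Run:
```python
from h import *
s,d=ld()
q=lambda u,v,z:np.round(wray(s,d,u,v,z),4)
print('sleeve',q(327,196,.066),q(304,197,.066),q(348,197,.066))
for t in((198,142),(240,142),(248,268),(205,269)):print('B',q(*t,.019))
for t in((303,280),(342,280)):print('A',q(*t,.019))
for t in((217,291),(247,291)):print('C',q(*t,.027))
```

```text
sleeve [0.4013 0.4098 0.066 ] [0.4022 0.3877 0.066 ] [0.4023 0.43   0.066 ]
B [0.3512 0.2765 0.019 ]
B [0.3513 0.3201 0.019 ]
B [0.4888 0.3217 0.019 ]
B [0.4897 0.2735 0.019 ]
A [0.5034 0.3832 0.019 ]
A [0.5036 0.4273 0.019 ]
C [0.513  0.2873 0.027 ]
C [0.5132 0.3208 0.027 ]
```

{"op": "play_rows", "data": {"steps": [{"dx": -0.1,"dy": 0.1,"dz": -4,"rx": 0,"ry": 0,"rz": 0,"jaw": -1},{"dx": -0.1,"dy": 0.1,"dz": -4,"rx": 0,"ry": 0,"rz": 0,"jaw": -1},{"dx": -0.1,"dy": 0,"dz": -4,"rx": 0,"ry": 0,"rz": 0,"jaw": -1},{"dx": -0.1,"dy": 0,"dz": -4,"rx": 0,"ry": 0,"rz": 0,"jaw": -1},{"dx": 0,"dy": 0,"dz": -4,"rx": 0,"ry": 0,"rz": 0,"jaw": -1},{"dx": 0,"dy": 0,"dz": -3.5,"rx": 0,"ry": 0,"rz": 0,"jaw": -1},{"dx": 0,"dy": 0,"dz": -2,"rx": 0,"ry": 0,"rz": 0,"jaw": -1},{"dx": 0,"dy": 0,"dz": -1.2,"rx": 0,"ry": 0,"rz": 0,"jaw": -1},{"dx": 0,"dy": 0,"dz": 0,"rx": 0,"ry": 0,"rz": 0,"jaw": 1},{"dx": 0,"dy": 0,"dz": 0,"rx": 0,"ry": 0,"rz": 0,"jaw": 1},{"dx": 0,"dy": 0,"dz": 0,"rx": 0,"ry": 0,"rz": 0,"jaw": 1},{"dx": 0,"dy": 0,"dz": 0,"rx": 0,"ry": 0,"rz": 0,"jaw": 1},{"dx": 0,"dy": 0,"dz": 0,"rx": 0,"ry": 0,"rz": 0,"jaw": 1},{"dx": 0,"dy": 0,"dz": 0,"rx": 0,"ry": 0,"rz": 0,"jaw": 1}], "grip_force": 5}}

```text
time_s: 2.2
position: [0.4077, 0.4088, 0.0369]
ee_rot: [0.0, 1.0, 0.001, 0.001]
force: [-0.3, -0.1, -0.4]
grip_width: 0.0553
grip_force: 0.0
```

```bash
python3 -c "
from h import *
print(get_state())"
```

```text
{'time_s': 2.2, 'joint_positions': array([ 5.93220703e-01,  7.31407113e-01,  1.68869007e+00,  2.32941673e-05,
        7.18960654e-01, -9.77466479e-01]), 'dq': array([-0.0027038 ,  0.00740455,  0.0020394 , -0.00177119, -0.0005507 ,
       -0.00213035]), 'joint_efforts': array([ 5.55503927e-02, -4.43998647e+01, -9.56722319e+00,  1.02584847e-02,
        7.47796381e-02,  5.42764246e-04]), 'position': array([0.4077067 , 0.40876679, 0.03688963]), 'ee_rot': array([6.33268573e-05, 9.99999195e-01, 7.14951689e-04, 1.04653174e-03]), 'force': array([-0.32474242, -0.12666015, -0.41594844]), 'moment': array([ 0.03184953,  0.00972344, -0.00136548]), 'grip_force': 0.0, 'grip_width': 0.05527685804232311}
```

{"op": "play_rows", "data": {"steps": [{"dx": 0,"dy": 0,"dz": 0,"rx": 0,"ry": 0,"rz": 0,"jaw": 1},{"dx": 0,"dy": 0,"dz": 0,"rx": 0,"ry": 0,"rz": 0,"jaw": 1},{"dx": 0,"dy": 0,"dz": 0,"rx": 0,"ry": 0,"rz": 0,"jaw": 1},{"dx": 0,"dy": 0,"dz": 0,"rx": 0,"ry": 0,"rz": 0,"jaw": 1},{"dx": 0,"dy": 0,"dz": 0,"rx": 0,"ry": 0,"rz": 0,"jaw": -1},{"dx": 0,"dy": 0,"dz": 0,"rx": 0,"ry": 0,"rz": 0,"jaw": -1},{"dx": 0,"dy": 0,"dz": 0,"rx": 0,"ry": 0,"rz": 0,"jaw": -1},{"dx": 0,"dy": 0,"dz": 0,"rx": 0,"ry": 0,"rz": -6.5,"jaw": -1},{"dx": 0,"dy": 0,"dz": 0,"rx": 0,"ry": 0,"rz": -7,"jaw": -1},{"dx": 0,"dy": 0,"dz": 0,"rx": 0,"ry": 0,"rz": -7,"jaw": -1},{"dx": 0,"dy": 0,"dz": 0,"rx": 0,"ry": 0,"rz": -7,"jaw": -1},{"dx": 0,"dy": 0,"dz": 0,"rx": 0,"ry": 0,"rz": -7,"jaw": -1},{"dx": 0,"dy": 0,"dz": 0,"rx": 0,"ry": 0,"rz": -7,"jaw": -1},{"dx": 0,"dy": 0,"dz": 0,"rx": 0,"ry": 0,"rz": -7,"jaw": -1},{"dx": 0,"dy": 0,"dz": 0,"rx": 0,"ry": 0,"rz": -7,"jaw": -1},{"dx": 0,"dy": 0,"dz": 0,"rx": 0,"ry": 0,"rz": -7,"jaw": -1},{"dx": 0,"dy": 0,"dz": 0,"rx": 0,"ry": 0,"rz": -7,"jaw": -1},{"dx": 0,"dy": 0,"dz": 0,"rx": 0,"ry": 0,"rz": -7,"jaw": -1},{"dx": 0,"dy": 0,"dz": 0,"rx": 0,"ry": 0,"rz": -7,"jaw": -1},{"dx": 0,"dy": 0,"dz": 0,"rx": 0,"ry": 0,"rz": -6.5,"jaw": -1}]}}

```text
time_s: 3.87
position: [0.4068, 0.4082, 0.0352]
ee_rot: [0.709, 0.705, -0.0, -0.0]
force: [-0.2, 0.2, -0.1]
grip_width: 0.0869
grip_force: 0.0
```

{"op": "play_rows", "data": {"steps": [{"dx": 0,"dy": 0,"dz": 0,"rx": 0,"ry": 0,"rz": 0,"jaw": 1},{"dx": 0,"dy": 0,"dz": 0,"rx": 0,"ry": 0,"rz": 0,"jaw": 1},{"dx": 0,"dy": 0,"dz": 0,"rx": 0,"ry": 0,"rz": 0,"jaw": 1},{"dx": 0,"dy": 0,"dz": 0,"rx": 0,"ry": 0,"rz": 0,"jaw": 1},{"dx": 0,"dy": 0,"dz": 0,"rx": 0,"ry": 0,"rz": 0,"jaw": 1},{"dx": 0,"dy": 0,"dz": 0,"rx": 0,"ry": 0,"rz": 0,"jaw": 1},{"dx": 0,"dy": 0,"dz": 0,"rx": 0,"ry": 0,"rz": 0,"jaw": 1},{"dx": 0,"dy": 0,"dz": 0,"rx": 0,"ry": 0,"rz": 0,"jaw": 1},{"dx": 0,"dy": 0,"dz": 0,"rx": 0,"ry": 0,"rz": 0,"jaw": 1},{"dx": 0,"dy": 0,"dz": 0,"rx": 0,"ry": 0,"rz": 0,"jaw": 1},{"dx": 0,"dy": 0,"dz": 1,"rx": 0,"ry": 0,"rz": 0,"jaw": 1},{"dx": 0,"dy": 0,"dz": 3,"rx": 0,"ry": 0,"rz": 0,"jaw": 1},{"dx": 0,"dy": 0,"dz": 4,"rx": 0,"ry": 0,"rz": 0,"jaw": 1},{"dx": 0,"dy": 0,"dz": 4,"rx": 0,"ry": 0,"rz": 0,"jaw": 1},{"dx": 0,"dy": 0,"dz": 4,"rx": 0,"ry": 0,"rz": 0,"jaw": 1},{"dx": 0,"dy": 0,"dz": 4,"rx": 0,"ry": 0,"rz": 0,"jaw": 1}], "grip_force": 30}}

```text
time_s: 5.2
position: [0.4063, 0.4079, 0.238]
ee_rot: [0.707, 0.707, -0.0, -0.0]
force: [0.9, 0.4, -0.8]
grip_width: 0.0431
grip_force: 30.0
```

{"op": "play_rows", "data": {"steps": [{"dx": 0.2,"dy": -1.5,"dz": 1.2,"rx": 0,"ry": 0,"rz": 0,"jaw": 1},{"dx": 0.2,"dy": -3.3,"dz": 1,"rx": 0,"ry": 0,"rz": 0,"jaw": 1},{"dx": 0.2,"dy": -3.3,"dz": 0,"rx": 0,"ry": 0,"rz": 0,"jaw": 1},{"dx": 0.2,"dy": -3.3,"dz": 0,"rx": 0,"ry": 0,"rz": 0,"jaw": 1},{"dx": 0.2,"dy": -3.3,"dz": 0,"rx": 0,"ry": 0,"rz": 0,"jaw": 1},{"dx": 0.2,"dy": -3.3,"dz": 0,"rx": 0,"ry": 0,"rz": 0,"jaw": 1},{"dx": 0.2,"dy": -3.3,"dz": 0,"rx": 0,"ry": 0,"rz": 0,"jaw": 1},{"dx": 0.2,"dy": -3.3,"dz": 0,"rx": 0,"ry": 0,"rz": 0,"jaw": 1},{"dx": 0.2,"dy": -3.3,"dz": 0,"rx": 0,"ry": 0,"rz": 0,"jaw": 1},{"dx": 0.2,"dy": -3.3,"dz": 0,"rx": 0,"ry": 0,"rz": 0,"jaw": 1},{"dx": 0.1,"dy": -3.3,"dz": 0,"rx": 0,"ry": 0,"rz": 0,"jaw": 1},{"dx": 0,"dy": -3.3,"dz": 0,"rx": 0,"ry": 0,"rz": 0,"jaw": 1},{"dx": 0,"dy": -3.3,"dz": 0,"rx": 0,"ry": 0,"rz": 0,"jaw": 1},{"dx": 0,"dy": -3,"dz": 0,"rx": 0,"ry": 0,"rz": 0,"jaw": 1},{"dx": 0,"dy": -1.7,"dz": 0,"rx": 0,"ry": 0,"rz": 0,"jaw": 1},{"dx": 0,"dy": 0,"dz": 0,"rx": 0,"ry": 0,"rz": 0,"jaw": 1},{"dx": 0,"dy": 0,"dz": 0,"rx": 0,"ry": 0,"rz": 0,"jaw": 1}]}}

```text
time_s: 6.62
position: [0.4277, -0.0501, 0.2579]
ee_rot: [0.708, 0.706, 0.0, -0.0]
force: [-0.4, -0.1, -0.7]
grip_width: 0.0435
grip_force: 30.0
```

Run:
```python
from h import *
s,d=wshot('w3.png'); print(s['position'],s['ee_rot'],s['time_s'])
```

```text
[ 0.42765166 -0.05006137  0.25790726] [ 7.08028738e-01  7.06183556e-01  2.31363188e-04 -1.95921239e-04] 6.6167
```

View pics/w3.png

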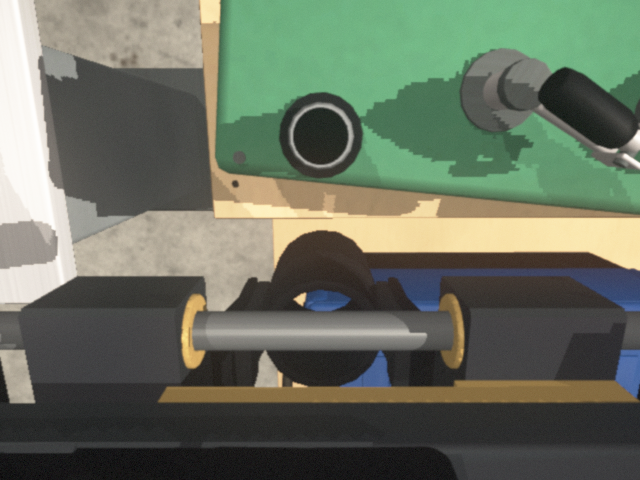

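Run:
```python
from h import *
s,d=ld()
q=lambda u,v,z:np.round(wray(s,d,u,v,z),4)
print('port',q(320,136,.188),q(288,136,.188),q(352,136,.188),q(321,136,.160))
print('sleeve bottom edge',q(322,231,.2225),q(274,280,.2225),q(372,280,.2225))
print('hub',q(500,90,.165),q(522,83,.19))
```

```text
port [0.4258 0.0164 0.188 ] [0.4086 0.0164 0.188 ] [0.4431 0.0163 0.188 ] [0.4263 0.0163 0.16  ]
sleeve bottom edge [ 0.4268 -0.0282  0.2225] [ 0.4028 -0.0533  0.2225] [ 0.4517 -0.0534  0.2225]
hub [0.5296 0.0418 0.165 ] [0.5306 0.0427 0.19  ]
```

{"op": "play_rows", "data": {"steps": [{"dx": -0.1,"dy": 2,"dz": 0,"rx": 0,"ry": 0,"rz": 0,"jaw": 1},{"dx": 0,"dy": 2.5,"dz": 0,"rx": 0,"ry": 0,"rz": 0,"jaw": 1},{"dx": 0,"dy": 1.7,"dz": 0,"rx": 0,"ry": 0,"rz": 0,"jaw": 1},{"dx": 0,"dy": 0.5,"dz": 0,"rx": 0,"ry": 0,"rz": 0,"jaw": 1},{"dx": 0,"dy": 0,"dz": -1,"rx": 0,"ry": 0,"rz": 0,"jaw": 1},{"dx": 0,"dy": 0,"dz": -1,"rx": 0,"ry": 0,"rz": 0,"jaw": 1},{"dx": 0,"dy": 0,"dz": -0.6,"rx": 0,"ry": 0,"rz": 0,"jaw": 1},{"dx": 0,"dy": 0,"dz": -0.4,"rx": 0,"ry": 0,"rz": 0,"jaw": 1},{"dx": 0,"dy": 0,"dz": -0.4,"rx": 0,"ry": 0,"rz": 0,"jaw": 1},{"dx": 0,"dy": 0,"dz": -0.4,"rx": 0,"ry": 0,"rz": 0,"jaw": 1},{"dx": 0,"dy": 0,"dz": -0.4,"rx": 0,"ry": 0,"rz": 0,"jaw": 1},{"dx": 0,"dy": 0,"dz": 0,"rx": 0,"ry": 0,"rz": 0,"jaw": 1}]}}

```text
time_s: 7.67
position: [0.4266, 0.0172, 0.2149]
ee_rot: [0.707, 0.707, -0.0, -0.001]
force: [-0.2, 0.8, -1.1]
grip_width: 0.0434
grip_force: 30.0
```

{"op": "play_rows", "data": {"steps": [{"dx": 0,"dy": 0,"dz": -0.4,"rx": 0,"ry": 0,"rz": 0,"jaw": 1},{"dx": 0,"dy": 0,"dz": -0.4,"rx": 0,"ry": 0,"rz": 0,"jaw": 1},{"dx": 0,"dy": 0,"dz": -0.4,"rx": 0,"ry": 0,"rz": 0,"jaw": 1},{"dx": 0,"dy": 0,"dz": -0.4,"rx": 0,"ry": 0,"rz": 0,"jaw": 1},{"dx": 0,"dy": 0,"dz": -0.3,"rx": 0,"ry": 0,"rz": 0,"jaw": 1},{"dx": 0,"dy": 0,"dz": -0.2,"rx": 0,"ry": 0,"rz": 0,"jaw": 1},{"dx": 0,"dy": 0,"dz": -0.2,"rx": 0,"ry": 0,"rz": 0,"jaw": 1},{"dx": 0,"dy": 0,"dz": 0,"rx": 0,"ry": 0,"rz": 0,"jaw": 1}]}}

```text
time_s: 8.33
position: [0.4268, 0.0173, 0.1922]
ee_rot: [0.707, 0.707, -0.0, -0.0]
force: [-0.6, -0.1, 0.1]
grip_width: 0.0436
grip_force: 30.0
```

Press until it bottoms.

{"op": "play_rows", "data": {"steps": [{"dx": 0,"dy": 0,"dz": -0.2,"rx": 0,"ry": 0,"rz": 0,"jaw": 1},{"dx": 0,"dy": 0,"dz": -0.15,"rx": 0,"ry": 0,"rz": 0,"jaw": 1},{"dx": 0,"dy": 0,"dz": -0.1,"rx": 0,"ry": 0,"rz": 0,"jaw": 1},{"dx": 0,"dy": 0,"dz": 0,"rx": 0,"ry": 0,"rz": 0,"jaw": 1}]}}

```text
time_s: 8.67
position: [0.4271, 0.0172, 0.1914]
ee_rot: [0.707, 0.707, 0.0, 0.001]
force: [-7.6, 2.2, 31.0]
grip_width: 0.0434
grip_force: 30.6
```

{"op": "play_rows", "data": {"steps": [{"dx": 0,"dy": 0,"dz": 0.2,"rx": 0,"ry": 0,"rz": 0,"jaw": -1},{"dx": 0,"dy": 0,"dz": 0,"rx": 0,"ry": 0,"rz": 0,"jaw": -1},{"dx": 0,"dy": 0,"dz": 0,"rx": 0,"ry": 0,"rz": 0,"jaw": -1},{"dx": 0,"dy": 0,"dz": 0,"rx": 0,"ry": 0,"rz": 0,"jaw": -1},{"dx": 0,"dy": 0,"dz": 1,"rx": 0,"ry": 0,"rz": 0,"jaw": -1},{"dx": 0,"dy": 0,"dz": 3.5,"rx": 0,"ry": 0,"rz": 0,"jaw": -1},{"dx": 0,"dy": 0,"dz": 4,"rx": 0,"ry": 0,"rz": 0,"jaw": -1},{"dx": -0.2,"dy": 1,"dz": 1,"rx": 0,"ry": 0,"rz": 6,"jaw": -1},{"dx": -0.3,"dy": 2.3,"dz": 0,"rx": 0,"ry": 0,"rz": 7,"jaw": -1},{"dx": -0.3,"dy": 2.3,"dz": 0,"rx": 0,"ry": 0,"rz": 7,"jaw": -1},{"dx": -0.3,"dy": 2.3,"dz": 0,"rx": 0,"ry": 0,"rz": 7,"jaw": -1},{"dx": -0.3,"dy": 2.3,"dz": 0,"rx": 0,"ry": 0,"rz": 7,"jaw": -1},{"dx": -0.3,"dy": 2.3,"dz": 0,"rx": 0,"ry": 0,"rz": 7,"jaw": -1},{"dx": -0.3,"dy": 2.3,"dz": 0,"rx": 0,"ry": 0,"rz": 7,"jaw": -1},{"dx": -0.3,"dy": 2.3,"dz": 0,"rx": 0,"ry": 0,"rz": 7,"jaw": -1},{"dx": -0.3,"dy": 2.3,"dz": 0,"rx": 0,"ry": 0,"rz": 7,"jaw": -1},{"dx": -0.2,"dy": 2.3,"dz": 0,"rx": 0,"ry": 0,"rz": 7,"jaw": -1},{"dx": -0.2,"dy": 2.3,"dz": 0,"rx": 0,"ry": 0,"rz": 7,"jaw": -1},{"dx": -0.2,"dy": 2.3,"dz": 0,"rx": 0,"ry": 0,"rz": 7,"jaw": -1},{"dx": 0,"dy": 1.8,"dz": 0,"rx": 0,"ry": 0,"rz": 7,"jaw": -1}]}}

```text
time_s: 10.33
position: [0.3943, 0.2998, 0.2843]
ee_rot: [-0.003, 1.0, -0.0, -0.001]
force: [0.4, -0.3, 0.7]
grip_width: 0.0869
grip_force: 0.0
```

Run:
```python
from h import *
s,d=ld(); s['position']=np.array([.41232,.40531,.30285]); s['ee_rot']=[1.93e-3,.999998,3.66e-4,2.25e-4]
q=lambda u,v,z:np.round(wray(s,d,u,v,z),4)
print('bededge',q(151,198,.036),q(155,198,.036),q(152,290,.036))
for t in((220,402),(259,402),(217,291),(247,291)):print('C',q(*t,.027))
s,d=wshot('w4.png'); print(s['position'],s['ee_rot'])
s,d=shot('top','top1.png');
cv2.imwrite('pics/c3.png',cv2.resize(d['image'][180:320,270:480],(800,533),interpolation=cv2.INTER_CUBIC))
```

```text
bededge [0.408  0.2275 0.036 ] [0.408  0.2317 0.036 ] [0.5091 0.2179 0.036 ]
C [0.6561 0.2806 0.027 ]
C [0.6563 0.3275 0.027 ]
C [0.5141 0.2865 0.027 ]
C [0.5142 0.32   0.027 ]
[0.39429627 0.29983214 0.28426143] [-3.44514774e-03  9.99993788e-01 -7.05146459e-05 -7.41835648e-04]
```

View pics/w4.png

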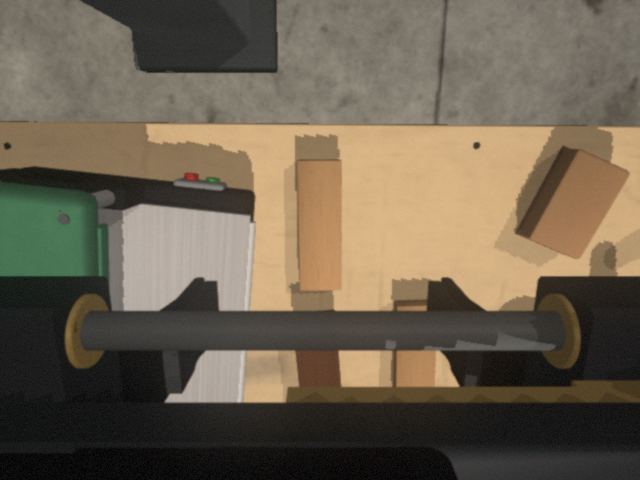

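Run:
```python
from h import *
s,d=ld()
for t in((298,160),(340,160),(340,290),(301,290)):print('B',np.round(wray(s,d,*t,.019),4))
for t in((294,291),(338,291),(298,388),(340,388)):print('C',np.round(wray(s,d,*t,.027),4))
for t in((396,300),(430,300),(396,388),(434,388)):print('A',np.round(wray(s,d,*t,.019),4))
for t in((254,222),(239,400)):print('bed',np.round(wray(s,d,*t,.036),4))
```

```text
B [0.3506 0.2748 0.019 ]
B [0.3503 0.3171 0.019 ]
B [0.4896 0.3195 0.019 ]
B [0.4899 0.277  0.019 ]
C [0.488  0.2699 0.027 ]
C [0.4877 0.317  0.027 ]
C [0.6057 0.2733 0.027 ]
C [0.6054 0.3212 0.027 ]
A [0.5009 0.3812 0.019 ]
A [0.5007 0.4185 0.019 ]
A [0.6104 0.3867 0.019 ]
A [0.6102 0.4309 0.019 ]
bed [0.411  0.2312 0.036 ]
bed [0.6153 0.2074 0.036 ]
```

Run:
```python
from h import *
s,d=ld()
t={'fx':459.5149,'fy':459.5149,'cx':322.3244,'cy':239.9495,'origin':[0.46100308,0.31019756,1.2670948],'attitude':[0.02414051,-0.02635309,-0.69910916,0.71412123]}
f2=lambda x,y,z:ray(t,340+x/4,170+y/4,z)
for z in(.03,.045,.06,.08):print(z,np.round(wray(s,d,253,190,z),4),np.round(f2(45,527,z),4),np.round(wray(s,d,252,215,z),4),np.round(f2(44,498,z),4))
```

```text
0.03 [0.3797 0.2303 0.03  ] [0.3856 0.2264 0.03  ] [0.4051 0.2284 0.03  ] [0.4048 0.2274 0.03  ]
0.045 [0.3778 0.2328 0.045 ] [0.3865 0.2274 0.045 ] [0.4022 0.2309 0.045 ] [0.4055 0.2284 0.045 ]
0.06 [0.3758 0.2352 0.06  ] [0.3874 0.2285 0.06  ] [0.3994 0.2335 0.06  ] [0.4062 0.2294 0.06  ]
0.08 [0.3732 0.2385 0.08  ] [0.3886 0.2298 0.08  ] [0.3956 0.2368 0.08  ] [0.4071 0.2308 0.08  ]
```

View pics/c3.png

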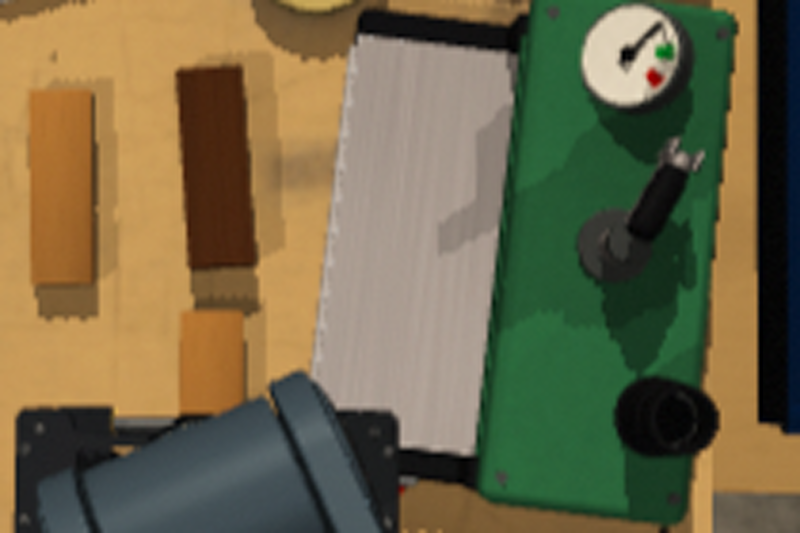

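{"op": "play_rows", "data": {"steps": [{"dx": 0,"dy": -0.2,"dz": -4,"rx": 0,"ry": 0,"rz": 0,"jaw": -1},{"dx": 0,"dy": 0,"dz": -4,"rx": 0,"ry": 0,"rz": 0,"jaw": -1},{"dx": 0,"dy": 0,"dz": -4,"rx": 0,"ry": 0,"rz": 0,"jaw": -1},{"dx": 0,"dy": 0,"dz": -4,"rx": 0,"ry": 0,"rz": 0,"jaw": -1},{"dx": 0,"dy": 0,"dz": -4,"rx": 0,"ry": 0,"rz": 0,"jaw": -1},{"dx": 0,"dy": 0,"dz": -3.5,"rx": 0,"ry": 0,"rz": 0,"jaw": -1},{"dx": 0,"dy": 0,"dz": -2.4,"rx": 0,"ry": 0,"rz": 0,"jaw": -1},{"dx": 0,"dy": 0,"dz": -1.5,"rx": 0,"ry": 0,"rz": 0,"jaw": -1},{"dx": 0,"dy": 0,"dz": -0.5,"rx": 0,"ry": 0,"rz": 0,"jaw": 0.2},{"dx": 0,"dy": 0,"dz": 0,"rx": 0,"ry": 0,"rz": 0,"jaw": 1},{"dx": 0,"dy": 0,"dz": 0,"rx": 0,"ry": 0,"rz": 0,"jaw": 1},{"dx": 0,"dy": 0,"dz": 0,"rx": 0,"ry": 0,"rz": 0,"jaw": 1},{"dx": 0,"dy": 0,"dz": 0,"rx": 0,"ry": 0,"rz": 0,"jaw": 1},{"dx": 0,"dy": 0,"dz": 0,"rx": 0,"ry": 0,"rz": 0,"jaw": 1},{"dx": 0,"dy": 0,"dz": 0,"rx": 0,"ry": 0,"rz": 0,"jaw": 1},{"dx": 0,"dy": 0,"dz": 0,"rx": 0,"ry": 0,"rz": 0,"jaw": 1},{"dx": 0,"dy": 0,"dz": 0,"rx": 0,"ry": 0,"rz": 0,"jaw": 1},{"dx": 0,"dy": 0,"dz": 0,"rx": 0,"ry": 0,"rz": 0,"jaw": 1}], "grip_force": 25}}

```text
time_s: 11.93
position: [0.3954, 0.2965, 0.0068]
ee_rot: [-0.0, 1.0, 0.0, 0.001]
force: [-0.1, -0.3, 5.8]
grip_width: 0.0449
grip_force: 25.0
```

{"op": "play_rows", "data": {"steps": [{"dx": 0,"dy": 0,"dz": 1.5,"rx": 0,"ry": 0,"rz": 0,"jaw": 1},{"dx": 0,"dy": 0,"dz": 4,"rx": 0,"ry": 0,"rz": 0,"jaw": 1},{"dx": 0,"dy": 0,"dz": 4,"rx": 0,"ry": 0,"rz": 0,"jaw": 1},{"dx": 0.5,"dy": 0,"dz": 1,"rx": 0,"ry": 0,"rz": -6.3,"jaw": 1},{"dx": 0.5,"dy": 0,"dz": 1,"rx": 0,"ry": 0,"rz": -7,"jaw": 1},{"dx": 0.5,"dy": 0,"dz": 0,"rx": 0,"ry": 0,"rz": -7,"jaw": 1},{"dx": 0.5,"dy": 0,"dz": 0,"rx": 0,"ry": 0,"rz": -7,"jaw": 1},{"dx": 0.5,"dy": 0,"dz": 0,"rx": 0,"ry": 0,"rz": -7,"jaw": 1},{"dx": 0.5,"dy": 0,"dz": 0,"rx": 0,"ry": 0,"rz": -7,"jaw": 1},{"dx": 0.5,"dy": -0.5,"dz": 0,"rx": 0,"ry": 0,"rz": -7,"jaw": 1},{"dx": 0.5,"dy": -0.5,"dz": 0,"rx": 0,"ry": 0,"rz": -7,"jaw": 1},{"dx": 0.6,"dy": -0.5,"dz": 0,"rx": 0,"ry": 0,"rz": -7,"jaw": 1},{"dx": 0.6,"dy": -0.5,"dz": 0,"rx": 0,"ry": 0,"rz": -7,"jaw": 1},{"dx": 0.5,"dy": -0.5,"dz": 0,"rx": 0,"ry": 0,"rz": -7,"jaw": 1},{"dx": 0.5,"dy": -0.5,"dz": 0,"rx": 0,"ry": 0,"rz": -7,"jaw": 1},{"dx": 0.5,"dy": -0.5,"dz": 0,"rx": 0,"ry": 0,"rz": -7,"jaw": 1},{"dx": 0.5,"dy": -0.5,"dz": 0,"rx": 0,"ry": 0,"rz": -6,"jaw": 1},{"dx": 0,"dy": -1.2,"dz": 0,"rx": 0,"ry": 0,"rz": 0,"jaw": 1},{"dx": 0,"dy": -1.2,"dz": 0,"rx": 0,"ry": 0,"rz": 0,"jaw": 1},{"dx": 0,"dy": -1.1,"dz": 0,"rx": 0,"ry": 0,"rz": 0,"jaw": 1}]}}

```text
time_s: 13.6
position: [0.4661, 0.22, 0.1208]
ee_rot: [0.744, 0.668, -0.001, -0.0]
force: [0.3, -0.5, -0.6]
grip_width: 0.0448
grip_force: 24.9
```

Run:
```python
from h import *
s=get_state();print(s['position'],s['ee_rot'],R.from_quat(s['ee_rot']).as_matrix()[:,1],s['joint_positions'])
```

```text
[0.46607222 0.21999323 0.12081644] [ 7.44065386e-01  6.68106352e-01 -7.25365112e-04 -2.79193001e-04] [ 0.99422922 -0.10726765 -0.00138472] [ 2.24067788e-01  5.35738622e-01  1.79987030e+00 -3.00564960e-04
  8.07522988e-01  3.31749778e-01]
```

{"op": "play_rows", "data": {"steps": [{"dx": 0,"dy": 0,"dz": -3,"rx": 0,"ry": 0,"rz": 0,"jaw": 1},{"dx": 0,"dy": 0,"dz": -3,"rx": 0,"ry": 0,"rz": 0,"jaw": 1},{"dx": 0,"dy": 0,"dz": -1,"rx": 0,"ry": 0,"rz": 0,"jaw": 1},{"dx": 0,"dy": 0,"dz": -0.4,"rx": 0,"ry": 0,"rz": 0,"jaw": 1},{"dx": -0.1,"dy": -1,"dz": 0,"rx": 0,"ry": 0,"rz": 0,"jaw": 1},{"dx": -0.1,"dy": -1,"dz": 0,"rx": 0,"ry": 0,"rz": 0,"jaw": 1},{"dx": -0.1,"dy": -1,"dz": 0,"rx": 0,"ry": 0,"rz": 0,"jaw": 1},{"dx": -0.1,"dy": -1,"dz": 0,"rx": 0,"ry": 0,"rz": 0,"jaw": 1},{"dx": -0.1,"dy": -0.8,"dz": 0,"rx": 0,"ry": 0,"rz": 0,"jaw": 1},{"dx": 0,"dy": -0.3,"dz": 0,"rx": 0,"ry": 0,"rz": 0,"jaw": 1},{"dx": 0,"dy": 0,"dz": -0.3,"rx": 0,"ry": 0,"rz": 0,"jaw": 1},{"dx": 0,"dy": 0,"dz": 0,"rx": 0,"ry": 0,"rz": 0,"jaw": 1}]}}

```text
time_s: 14.6
position: [0.4622, 0.17, 0.044]
ee_rot: [0.745, 0.667, 0.0, 0.0]
force: [0.3, -0.0, -0.3]
grip_width: 0.0448
grip_force: 24.9
```

{"op": "play_rows", "data": {"steps": [{"dx": 0,"dy": 0,"dz": -0.2,"rx": 0,"ry": 0,"rz": 0,"jaw": 1},{"dx": 0,"dy": 0,"dz": -0.1,"rx": 0,"ry": 0,"rz": 0,"jaw": -0.4},{"dx": 0,"dy": 0,"dz": 0,"rx": 0,"ry": 0,"rz": 0,"jaw": -0.4},{"dx": 0,"dy": 0,"dz": 0,"rx": 0,"ry": 0,"rz": 0,"jaw": -0.4},{"dx": 0,"dy": 0,"dz": 0,"rx": 0,"ry": 0,"rz": 0,"jaw": -0.4},{"dx": 0,"dy": 0,"dz": 1,"rx": 0,"ry": 0,"rz": 0,"jaw": -0.4},{"dx": 0,"dy": 0,"dz": 3,"rx": 0,"ry": 0,"rz": 0,"jaw": -0.4},{"dx": 0,"dy": 1,"dz": 4,"rx": 0,"ry": 0,"rz": 0,"jaw": -0.4}]}}

```text
time_s: 15.27
position: [0.4597, 0.179, 0.12]
ee_rot: [0.745, 0.667, -0.003, -0.002]
force: [1.3, 0.3, -0.4]
grip_width: 0.0609
grip_force: 0.0
```

{"op": "play_rows", "data": {"steps": [{"dx": 0.7,"dy": 0.9,"dz": 0,"rx": 0,"ry": 0,"rz": 6.7,"jaw": -1},{"dx": 0.7,"dy": 0.9,"dz": 0,"rx": 0,"ry": 0,"rz": 7.1,"jaw": -1},{"dx": 0.7,"dy": 0.9,"dz": 0,"rx": 0,"ry": 0,"rz": 7.1,"jaw": -1},{"dx": 0.7,"dy": 0.9,"dz": 0,"rx": 0,"ry": 0,"rz": 7.1,"jaw": -1},{"dx": 0.7,"dy": 0.9,"dz": 0,"rx": 0,"ry": 0,"rz": 7.1,"jaw": -1},{"dx": 0.7,"dy": 0.9,"dz": 0,"rx": 0,"ry": 0,"rz": 7.1,"jaw": -1},{"dx": 0.8,"dy": 0.9,"dz": 0,"rx": 0,"ry": 0,"rz": 7.1,"jaw": -1},{"dx": 0.8,"dy": 0.9,"dz": 0,"rx": 0,"ry": 0,"rz": 7.1,"jaw": -1},{"dx": 0.8,"dy": 0.9,"dz": 0,"rx": 0,"ry": 0,"rz": 7.1,"jaw": -1},{"dx": 0.8,"dy": 0.9,"dz": 0,"rx": 0,"ry": 0,"rz": 7.1,"jaw": -1},{"dx": 0.8,"dy": 0.8,"dz": 0,"rx": 0,"ry": 0,"rz": 7.1,"jaw": -1},{"dx": 0.8,"dy": 0.7,"dz": 0,"rx": 0,"ry": 0,"rz": 7.1,"jaw": -1},{"dx": 0.8,"dy": 0.7,"dz": 0,"rx": 0,"ry": 0,"rz": 7.1,"jaw": -1},{"dx": 0.9,"dy": 0.7,"dz": 0,"rx": 0,"ry": 0,"rz": 7.1,"jaw": -1},{"dx": 0,"dy": 0,"dz": 0,"rx": 0,"ry": 0,"rz": 0,"jaw": -1},{"dx": 0,"dy": 0,"dz": 0,"rx": 0,"ry": 0,"rz": 0,"jaw": -1}]}}

```text
time_s: 16.6
position: [0.5689, 0.2994, 0.1214]
ee_rot: [-0.022, 1.0, -0.0, -0.0]
force: [-0.2, 0.0, -0.0]
grip_width: 0.0871
grip_force: 0.0
```

Run:
```python
from h import *
s,d=wshot('w5.png');print(s['position'],R.from_quat(s['ee_rot']).as_matrix()[:,1])
```

```text
[0.56886034 0.29942544 0.12139313] [-4.43879806e-02  9.99014366e-01 -6.54345988e-05]
```

View pics/w5.png

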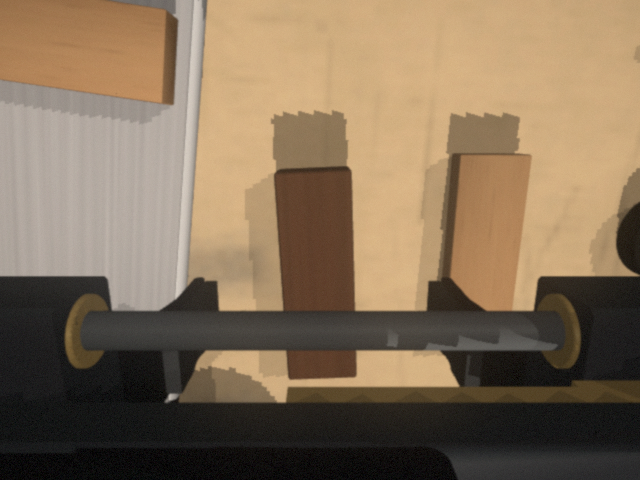

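Run:
```python
from h import *
s,d=ld()
for n,t,z in(('C',((276,173),(351,168),(355,376),(288,378)),.027),('A',((455,153),(530,155),(514,308),(448,278)),.019),('B',((177,15),(165,103),(0,80)),.055),('bed',((206,0),(186,290)),.036)):
  for q in t:print(n,np.round(wray(s,d,*q,z),4))
```

```text
C [0.5244 0.2687 0.027 ]
C [0.5194 0.3142 0.027 ]
C [0.6612 0.3256 0.027 ]
C [0.6647 0.2794 0.027 ]
A [0.5079 0.3787 0.019 ]
A [0.5071 0.4254 0.019 ]
A [0.6093 0.4318 0.019 ]
A [0.5897 0.3841 0.019 ]
B [0.4464 0.2214 0.055 ]
B [0.4882 0.2134 0.055 ]
B [0.4807 0.1295 0.055 ]
bed [0.4339 0.231  0.036 ]
bed [0.5991 0.2142 0.036 ]
```

{"op": "play_rows", "data": {"steps": [{"dx": -0.2,"dy": -0.4,"dz": -3,"rx": 0,"ry": 0,"rz": 1.5,"jaw": -1},{"dx": 0,"dy": 0,"dz": -4,"rx": 0,"ry": 0,"rz": 0,"jaw": -1},{"dx": 0,"dy": 0,"dz": -3,"rx": 0,"ry": 0,"rz": 0,"jaw": -1},{"dx": 0,"dy": 0,"dz": -1.3,"rx": 0,"ry": 0,"rz": 0,"jaw": 0},{"dx": 0,"dy": 0,"dz": 0,"rx": 0,"ry": 0,"rz": 0,"jaw": 1},{"dx": 0,"dy": 0,"dz": 0,"rx": 0,"ry": 0,"rz": 0,"jaw": 1},{"dx": 0,"dy": 0,"dz": 0,"rx": 0,"ry": 0,"rz": 0,"jaw": 1},{"dx": 0,"dy": 0,"dz": 0,"rx": 0,"ry": 0,"rz": 0,"jaw": 1},{"dx": 0,"dy": 0,"dz": 0,"rx": 0,"ry": 0,"rz": 0,"jaw": 1},{"dx": 0,"dy": 0,"dz": 0,"rx": 0,"ry": 0,"rz": 0,"jaw": 1},{"dx": 0,"dy": 0,"dz": 0,"rx": 0,"ry": 0,"rz": 0,"jaw": 1},{"dx": 0,"dy": 0,"dz": 0,"rx": 0,"ry": 0,"rz": 0,"jaw": 1},{"dx": 0,"dy": 0,"dz": 0,"rx": 0,"ry": 0,"rz": 0,"jaw": 1},{"dx": 0,"dy": 0,"dz": 0,"rx": 0,"ry": 0,"rz": 0,"jaw": 1}]}}

```text
time_s: 17.82
position: [0.568, 0.2956, 0.0096]
ee_rot: [-0.037, 0.999, 0.0, 0.001]
force: [-0.4, 0.0, 5.5]
grip_width: 0.0477
grip_force: 25.0
```

{"op": "play_rows", "data": {"steps": [{"dx": 0,"dy": 0,"dz": 1.5,"rx": 0,"ry": 0,"rz": 0,"jaw": 1},{"dx": 0,"dy": 0,"dz": 4,"rx": 0,"ry": 0,"rz": 0,"jaw": 1},{"dx": 0,"dy": 0,"dz": 4,"rx": 0,"ry": 0,"rz": 0,"jaw": 1},{"dx": 0,"dy": 0,"dz": 1.5,"rx": 0,"ry": 0,"rz": -6.2,"jaw": 1},{"dx": 0,"dy": 0,"dz": 0,"rx": 0,"ry": 0,"rz": -7,"jaw": 1},{"dx": 0,"dy": 0,"dz": 0,"rx": 0,"ry": 0,"rz": -7,"jaw": 1},{"dx": -0.2,"dy": 0,"dz": 0,"rx": 0,"ry": 0,"rz": -7,"jaw": 1},{"dx": -0.2,"dy": 0,"dz": 0,"rx": 0,"ry": 0,"rz": -7,"jaw": 1},{"dx": -0.2,"dy": 0,"dz": 0,"rx": 0,"ry": 0,"rz": -7,"jaw": 1},{"dx": -0.2,"dy": -0.5,"dz": 0,"rx": 0,"ry": 0,"rz": -7,"jaw": 1},{"dx": -0.2,"dy": -0.5,"dz": 0,"rx": 0,"ry": 0,"rz": -7,"jaw": 1},{"dx": -0.2,"dy": -0.5,"dz": 0,"rx": 0,"ry": 0,"rz": -7,"jaw": 1},{"dx": -0.2,"dy": -0.5,"dz": 0,"rx": 0,"ry": 0,"rz": -7,"jaw": 1},{"dx": -0.2,"dy": -0.5,"dz": 0,"rx": 0,"ry": 0,"rz": -7,"jaw": 1},{"dx": -0.2,"dy": -0.5,"dz": 0,"rx": 0,"ry": 0,"rz": -7,"jaw": 1},{"dx": -0.2,"dy": -1,"dz": 0,"rx": 0,"ry": 0,"rz": -7,"jaw": 1},{"dx": 0,"dy": -1.4,"dz": 0,"rx": 0,"ry": 0,"rz": -7,"jaw": 1},{"dx": 0,"dy": -1.4,"dz": 0,"rx": 0,"ry": 0,"rz": -3,"jaw": 1},{"dx": 0,"dy": -1.4,"dz": 0,"rx": 0,"ry": 0,"rz": 0,"jaw": 1},{"dx": 0,"dy": 0,"dz": 0,"rx": 0,"ry": 0,"rz": 0,"jaw": 1}]}}

```text
time_s: 19.48
position: [0.5467, 0.2109, 0.1179]
ee_rot: [0.743, 0.669, -0.001, 0.0]
force: [-0.7, -0.7, -0.5]
grip_width: 0.0478
grip_force: 25.0
```

{"op": "play_rows", "data": {"steps": [{"dx": 0,"dy": 0,"dz": -3,"rx": 0,"ry": 0,"rz": 0,"jaw": 1},{"dx": 0,"dy": 0,"dz": -2.5,"rx": 0,"ry": 0,"rz": 0,"jaw": 1},{"dx": 0,"dy": 0,"dz": -1,"rx": 0,"ry": 0,"rz": 0,"jaw": 1},{"dx": 0,"dy": 0,"dz": -0.4,"rx": 0,"ry": 0,"rz": 0,"jaw": 1},{"dx": -0.1,"dy": -1,"dz": 0,"rx": 0,"ry": 0,"rz": 0,"jaw": 1},{"dx": -0.1,"dy": -1,"dz": 0,"rx": 0,"ry": 0,"rz": 0,"jaw": 1},{"dx": -0.1,"dy": -1,"dz": 0,"rx": 0,"ry": 0,"rz": 0,"jaw": 1},{"dx": -0.1,"dy": -1,"dz": 0,"rx": 0,"ry": 0,"rz": 0,"jaw": 1},{"dx": -0.1,"dy": -0.8,"dz": 0,"rx": 0,"ry": 0,"rz": 0,"jaw": 1},{"dx": 0,"dy": -0.2,"dz": 0,"rx": 0,"ry": 0,"rz": 0,"jaw": 1},{"dx": 0,"dy": 0,"dz": -0.3,"rx": 0,"ry": 0,"rz": 0,"jaw": 1},{"dx": 0,"dy": 0,"dz": -0.1,"rx": 0,"ry": 0,"rz": 0,"jaw": 1},{"dx": 0,"dy": 0,"dz": 0,"rx": 0,"ry": 0,"rz": 0,"jaw": 1}]}}

```text
time_s: 20.57
position: [0.5424, 0.163, 0.0456]
ee_rot: [0.743, 0.669, 0.0, 0.001]
force: [-0.3, -2.4, 4.5]
grip_width: 0.0477
grip_force: 25.0
```

{"op": "play_rows", "data": {"steps": [{"dx": 0,"dy": 0,"dz": 0,"rx": 0,"ry": 0,"rz": 0,"jaw": -0.4},{"dx": 0,"dy": 0,"dz": 0,"rx": 0,"ry": 0,"rz": 0,"jaw": -0.4},{"dx": 0,"dy": 0,"dz": 0,"rx": 0,"ry": 0,"rz": 0,"jaw": -0.4},{"dx": 0,"dy": 0,"dz": 0,"rx": 0,"ry": 0,"rz": 0,"jaw": -0.4},{"dx": 0,"dy": 0,"dz": 1,"rx": 0,"ry": 0,"rz": 0,"jaw": -0.4},{"dx": 0,"dy": 0,"dz": 3,"rx": 0,"ry": 0,"rz": 0,"jaw": -0.4},{"dx": 0,"dy": 1,"dz": 4,"rx": 0,"ry": 0,"rz": 0,"jaw": -0.4}]}}

```text
time_s: 21.15
position: [0.5395, 0.172, 0.1235]
ee_rot: [0.744, 0.669, -0.003, -0.002]
force: [2.1, -0.1, -0.8]
grip_width: 0.061
grip_force: 0.0
```

{"op": "play_rows", "data": {"steps": [{"dx": 0,"dy": 1.6,"dz": 0,"rx": 0,"ry": 0,"rz": 7,"jaw": -1},{"dx": 0,"dy": 1.6,"dz": 0,"rx": 0,"ry": 0,"rz": 7,"jaw": -1},{"dx": 0.1,"dy": 1.6,"dz": 0,"rx": 0,"ry": 0,"rz": 7,"jaw": -1},{"dx": 0.1,"dy": 1.6,"dz": 0,"rx": 0,"ry": 0,"rz": 7,"jaw": -1},{"dx": 0.1,"dy": 1.6,"dz": 0,"rx": 0,"ry": 0,"rz": 7,"jaw": -1},{"dx": 0.1,"dy": 1.6,"dz": 0,"rx": 0,"ry": 0,"rz": 7,"jaw": -1},{"dx": 0.1,"dy": 1.6,"dz": 0,"rx": 0,"ry": 0,"rz": 7,"jaw": -1},{"dx": 0.1,"dy": 1.6,"dz": 0,"rx": 0,"ry": 0,"rz": 7,"jaw": -1},{"dx": 0.1,"dy": 1.6,"dz": 0,"rx": 0,"ry": 0,"rz": 7,"jaw": -1},{"dx": 0.1,"dy": 1.6,"dz": 0,"rx": 0,"ry": 0,"rz": 7,"jaw": -1},{"dx": 0.1,"dy": 1.6,"dz": 0,"rx": 0,"ry": 0,"rz": 7,"jaw": -1},{"dx": 0.1,"dy": 1.6,"dz": 0,"rx": 0,"ry": 0,"rz": 7,"jaw": -1},{"dx": 0,"dy": 1.7,"dz": 0,"rx": 0,"ry": 0,"rz": 7,"jaw": -1},{"dx": 0,"dy": 1.7,"dz": 0,"rx": 0,"ry": 0,"rz": 7,"jaw": -1},{"dx": 0,"dy": 0.6,"dz": 0,"rx": 0,"ry": 0,"rz": 1,"jaw": -1},{"dx": 0,"dy": 0,"dz": 0,"rx": 0,"ry": 0,"rz": 0,"jaw": -1},{"dx": 0,"dy": 0,"dz": 0,"rx": 0,"ry": 0,"rz": 0,"jaw": -1}]}}

```text
time_s: 22.57
position: [0.5516, 0.405, 0.1251]
ee_rot: [-0.025, 1.0, -0.0, -0.0]
force: [-0.9, -0.1, -0.2]
grip_width: 0.0871
grip_force: 0.0
```

Run:
```python
from h import *
s,d=wshot('w6.png');print(s['position'],R.from_quat(s['ee_rot']).as_matrix()[:,1])
s,d2=shot('top','top2.png')
a=cv2.resize(d['image'],(400,300));b=cv2.resize(d2['image'][170:320,270:480],(800,571)[:2],interpolation=cv2.INTER_CUBIC)
c=np.zeros((600,800,3),np.uint8);c[:286,:400]=cv2.resize(b,(400,286));c[:300,400:]=a
c[300:600,:400]=cv2.resize(d['image'][130:430,200:600],(400,300));c[300:600,400:]=cv2.resize(d2['image'][180:310,340:470],(400,400))[:300]
cv2.imwrite('pics/m1.png',c)
```

```text
[0.55164254 0.40498263 0.12512894] [-5.05625155e-02  9.98720646e-01 -7.09531943e-04]
```

View pics/m1.png

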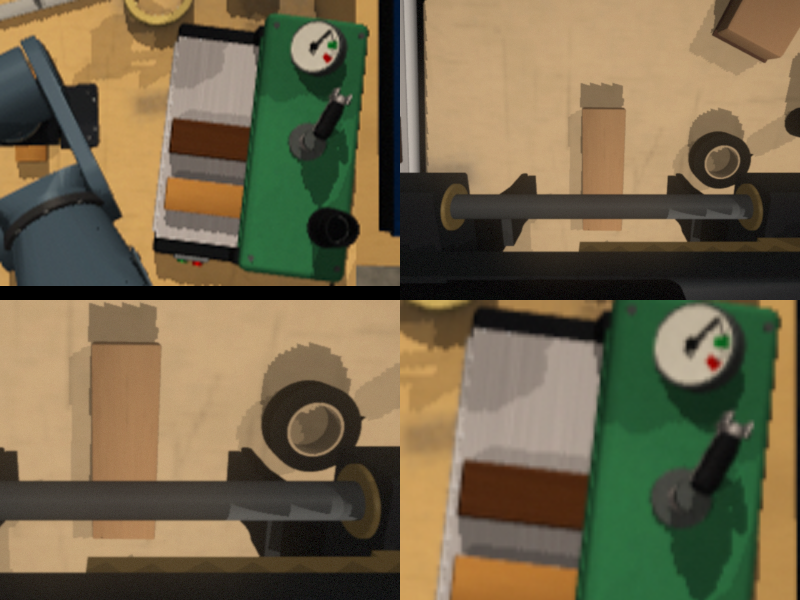

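{"op": "play_rows", "data": {"steps": [{"dx": 0,"dy": 0,"dz": -3.5,"rx": 0,"ry": 0,"rz": 0,"jaw": -1},{"dx": 0,"dy": 0,"dz": -4,"rx": 0,"ry": 0,"rz": 0,"jaw": -1},{"dx": 0,"dy": 0,"dz": -3,"rx": 0,"ry": 0,"rz": 0,"jaw": -1},{"dx": 0,"dy": 0,"dz": -1.4,"rx": 0,"ry": 0,"rz": 0,"jaw": 0},{"dx": 0,"dy": 0,"dz": 0,"rx": 0,"ry": 0,"rz": 0,"jaw": 1},{"dx": 0,"dy": 0,"dz": 0,"rx": 0,"ry": 0,"rz": 0,"jaw": 1},{"dx": 0,"dy": 0,"dz": 0,"rx": 0,"ry": 0,"rz": 0,"jaw": 1},{"dx": 0,"dy": 0,"dz": 0,"rx": 0,"ry": 0,"rz": 0,"jaw": 1},{"dx": 0,"dy": 0,"dz": 0,"rx": 0,"ry": 0,"rz": 0,"jaw": 1},{"dx": 0,"dy": 0,"dz": 0,"rx": 0,"ry": 0,"rz": 0,"jaw": 1},{"dx": 0,"dy": 0,"dz": 0,"rx": 0,"ry": 0,"rz": 0,"jaw": 1},{"dx": 0,"dy": 0,"dz": 0,"rx": 0,"ry": 0,"rz": 0,"jaw": 1},{"dx": 0,"dy": 0,"dz": 0,"rx": 0,"ry": 0,"rz": 0,"jaw": 1},{"dx": 0,"dy": 0,"dz": 0,"rx": 0,"ry": 0,"rz": 0,"jaw": 1}]}}

```text
time_s: 23.83
position: [0.5525, 0.4056, 0.0071]
ee_rot: [-0.026, 1.0, 0.0, 0.001]
force: [-1.0, -0.5, 5.9]
grip_width: 0.0446
grip_force: 25.0
```

{"op": "play_rows", "data": {"steps": [{"dx": 0,"dy": 0,"dz": 1.5,"rx": 0,"ry": 0,"rz": 0,"jaw": 1},{"dx": 0,"dy": 0,"dz": 4,"rx": 0,"ry": 0,"rz": 0,"jaw": 1},{"dx": 0,"dy": 0,"dz": 4,"rx": 0,"ry": 0,"rz": 0,"jaw": 1},{"dx": 0,"dy": 0,"dz": 1.5,"rx": 0,"ry": 0,"rz": -6.2,"jaw": 1},{"dx": 0.5,"dy": -1,"dz": 0,"rx": 0,"ry": 0,"rz": -7,"jaw": 1},{"dx": 0.5,"dy": -1,"dz": 0,"rx": 0,"ry": 0,"rz": -7,"jaw": 1},{"dx": 0.5,"dy": -1,"dz": 0,"rx": 0,"ry": 0,"rz": -7,"jaw": 1},{"dx": 0.5,"dy": -1,"dz": 0,"rx": 0,"ry": 0,"rz": -7,"jaw": 1},{"dx": 0.5,"dy": -1,"dz": 0,"rx": 0,"ry": 0,"rz": -7,"jaw": 1},{"dx": 0.5,"dy": -1,"dz": 0,"rx": 0,"ry": 0,"rz": -7,"jaw": 1},{"dx": 0.5,"dy": -1,"dz": 0,"rx": 0,"ry": 0,"rz": -7,"jaw": 1},{"dx": 0.5,"dy": -1,"dz": 0,"rx": 0,"ry": 0,"rz": -7,"jaw": 1},{"dx": 0.5,"dy": -1,"dz": 0,"rx": 0,"ry": 0,"rz": -7,"jaw": 1},{"dx": 0.5,"dy": -1.5,"dz": 0,"rx": 0,"ry": 0,"rz": -7,"jaw": 1},{"dx": 0.5,"dy": -1.5,"dz": 0,"rx": 0,"ry": 0,"rz": -7,"jaw": 1},{"dx": 0.5,"dy": -2,"dz": 0,"rx": 0,"ry": 0,"rz": -7,"jaw": 1},{"dx": 0.5,"dy": -2,"dz": 0,"rx": 0,"ry": 0,"rz": -7,"jaw": 1},{"dx": 0.5,"dy": -2,"dz": 0,"rx": 0,"ry": 0,"rz": -2,"jaw": 1},{"dx": 0.4,"dy": -1.6,"dz": 0,"rx": 0,"ry": 0,"rz": 0,"jaw": 1},{"dx": 0,"dy": 0,"dz": 0,"rx": 0,"ry": 0,"rz": 0,"jaw": 1}]}}

```text
time_s: 25.5
position: [0.627, 0.206, 0.1166]
ee_rot: [0.745, 0.667, -0.0, 0.001]
force: [0.2, 0.3, 0.2]
grip_width: 0.0447
grip_force: 25.0
```

{"op": "play_rows", "data": {"steps": [{"dx": 0,"dy": 0,"dz": -3,"rx": 0,"ry": 0,"rz": 0,"jaw": 1},{"dx": 0,"dy": 0,"dz": -2.5,"rx": 0,"ry": 0,"rz": 0,"jaw": 1},{"dx": 0,"dy": 0,"dz": -1.2,"rx": 0,"ry": 0,"rz": 0,"jaw": 1},{"dx": 0,"dy": 0,"dz": -0.4,"rx": 0,"ry": 0,"rz": 0,"jaw": 1},{"dx": -0.1,"dy": -1,"dz": 0,"rx": 0,"ry": 0,"rz": 0,"jaw": 1},{"dx": -0.1,"dy": -1,"dz": 0,"rx": 0,"ry": 0,"rz": 0,"jaw": 1},{"dx": -0.1,"dy": -1,"dz": 0,"rx": 0,"ry": 0,"rz": 0,"jaw": 1},{"dx": -0.1,"dy": -1,"dz": 0,"rx": 0,"ry": 0,"rz": 0,"jaw": 1},{"dx": -0.1,"dy": -1,"dz": 0,"rx": 0,"ry": 0,"rz": 0,"jaw": 1},{"dx": -0.1,"dy": -0.4,"dz": 0,"rx": 0,"ry": 0,"rz": 0,"jaw": 1},{"dx": 0,"dy": 0,"dz": -0.3,"rx": 0,"ry": 0,"rz": 0,"jaw": 1},{"dx": 0,"dy": 0,"dz": -0.2,"rx": 0,"ry": 0,"rz": 0,"jaw": 1},{"dx": 0,"dy": 0,"dz": 0,"rx": 0,"ry": 0,"rz": 0,"jaw": -0.4},{"dx": 0,"dy": 0,"dz": 0,"rx": 0,"ry": 0,"rz": 0,"jaw": -0.4},{"dx": 0,"dy": 0,"dz": 0,"rx": 0,"ry": 0,"rz": 0,"jaw": -0.4},{"dx": 0,"dy": 0,"dz": 0,"rx": 0,"ry": 0,"rz": 0,"jaw": -0.4}]}}

```text
time_s: 26.83
position: [0.6198, 0.1556, 0.0397]
ee_rot: [0.744, 0.668, -0.0, -0.0]
force: [-0.1, -0.1, -0.1]
grip_width: 0.0586
grip_force: 0.0
```

{"op": "play_rows", "data": {"steps": [{"dx": 0,"dy": 0,"dz": 1,"rx": 0,"ry": 0,"rz": 0,"jaw": -0.4},{"dx": 0,"dy": 0,"dz": 3,"rx": 0,"ry": 0,"rz": 0,"jaw": -0.4},{"dx": 0,"dy": 0,"dz": 4,"rx": 0,"ry": 0,"rz": 0,"jaw": -0.4},{"dx": 0,"dy": 0,"dz": 4,"rx": 0,"ry": 0,"rz": 0,"jaw": -0.4},{"dx": 0,"dy": 0,"dz": 4,"rx": 0,"ry": 0,"rz": 0,"jaw": -0.4},{"dx": 0,"dy": 0,"dz": 4,"rx": 0,"ry": 0,"rz": 0,"jaw": -0.4},{"dx": 0,"dy": 0,"dz": 4,"rx": 0,"ry": 0,"rz": 6.7,"jaw": -0.4},{"dx": -0.5,"dy": -1.5,"dz": 4,"rx": 0,"ry": 0,"rz": 7,"jaw": -0.4},{"dx": -0.5,"dy": -1.5,"dz": 4,"rx": 0,"ry": 0,"rz": 7,"jaw": -0.4},{"dx": -0.5,"dy": -1.5,"dz": 0,"rx": 0,"ry": 0,"rz": 7,"jaw": -0.4},{"dx": -0.5,"dy": -1.5,"dz": 0,"rx": 0,"ry": 0,"rz": 7,"jaw": -0.4},{"dx": -0.5,"dy": -1.5,"dz": 0,"rx": 0,"ry": 0,"rz": 7,"jaw": -0.4},{"dx": -0.5,"dy": -1.5,"dz": 0,"rx": 0,"ry": 0,"rz": 7,"jaw": -0.4},{"dx": -0.5,"dy": -1.5,"dz": 0,"rx": 0,"ry": 0,"rz": 7,"jaw": -0.4},{"dx": -0.5,"dy": -1.5,"dz": 0,"rx": 0,"ry": 0,"rz": 7,"jaw": -0.4},{"dx": -0.5,"dy": -2,"dz": 0,"rx": 0,"ry": 0,"rz": 6,"jaw": -0.4},{"dx": 0,"dy": 0,"dz": 0,"rx": 0,"ry": 0,"rz": 0,"jaw": -0.4},{"dx": 0,"dy": 0,"dz": 0,"rx": 0,"ry": 0,"rz": 0,"jaw": -0.4}]}}

```text
time_s: 28.33
position: [0.575, 0.0158, 0.358]
ee_rot: [0.239, 0.971, 0.0, 0.0]
force: [0.2, 0.9, 0.8]
grip_width: 0.0608
grip_force: 0.0
```

Run:
```python
from h import *
s,d=wshot('w7.png');print(s['position'],R.from_quat(s['ee_rot']).as_matrix()[:,1],s['joint_positions'])
```

```text
[0.57504162 0.01579584 0.35797329] [4.64494904e-01 8.85575604e-01 5.78536141e-04] [-1.67007218e-01  3.32493534e-01  1.37539604e+00  5.49782330e-04
  1.43350716e+00 -1.25481447e+00]
```

View pics/w7.png

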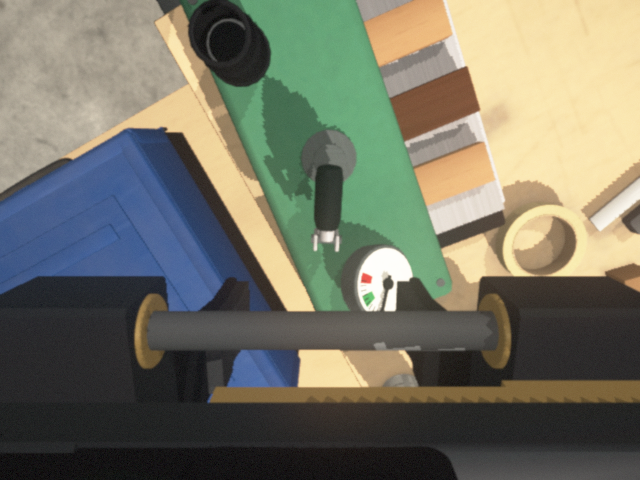

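Run:
```python
from h import *
s,d=ld()
q=lambda u,v,z=.2:np.round(wray(s,d,u,v,z),4)
a,b=q(330,170),q(326.5,240);print('tip',a,'hinge',b,np.degrees(np.arctan2(*(b-a)[1::-1])),np.linalg.norm(a-b))
print('grip end',q(327,228),'clev',q(314,243),q(340,243),'hub',q(328,155,.165),q(328,158,.186))
print('trail', q(447,20,.055),q(478,95,.063),q(492,165,.055))
```

```text
tip [0.5402 0.0399 0.2   ] hinge [0.5875 0.0123 0.2   ] -30.263968154483926 0.05476358279002572
grip end [0.5791 0.0171 0.2   ] clev [0.5851 0.0024 0.2   ] [0.5947 0.0206 0.2   ] hub [0.5313 0.0435 0.165 ] [0.5323 0.0426 0.186 ]
trail [0.4737 0.2112 0.055 ] [0.5544 0.2087 0.063 ] [0.63   0.1973 0.055 ]
```

{"op": "play_rows", "data": {"steps": [{"dx": -0.9,"dy": 0.6,"dz": -3,"rx": 0,"ry": 0,"rz": -1.6,"jaw": -0.4},{"dx": -0.9,"dy": 0.6,"dz": -4,"rx": 0,"ry": 0,"rz": 0,"jaw": -0.4},{"dx": -0.8,"dy": 0.6,"dz": -4,"rx": 0,"ry": 0,"rz": 0,"jaw": -0.4},{"dx": 0,"dy": 0,"dz": -3,"rx": 0,"ry": 0,"rz": 0,"jaw": -0.4},{"dx": 0,"dy": 0,"dz": -1.7,"rx": 0,"ry": 0,"rz": 0,"jaw": -0.4},{"dx": 0,"dy": 0,"dz": -1,"rx": 0,"ry": 0,"rz": 0,"jaw": -0.4},{"dx": 0,"dy": 0,"dz": 0,"rx": 0,"ry": 0,"rz": 0,"jaw": 1},{"dx": 0,"dy": 0,"dz": 0,"rx": 0,"ry": 0,"rz": 0,"jaw": 1},{"dx": 0,"dy": 0,"dz": 0,"rx": 0,"ry": 0,"rz": 0,"jaw": 1},{"dx": 0,"dy": 0,"dz": 0,"rx": 0,"ry": 0,"rz": 0,"jaw": 1},{"dx": 0,"dy": 0,"dz": 0,"rx": 0,"ry": 0,"rz": 0,"jaw": 1},{"dx": 0,"dy": 0,"dz": 0,"rx": 0,"ry": 0,"rz": 0,"jaw": 1},{"dx": 0,"dy": 0,"dz": 0,"rx": 0,"ry": 0,"rz": 0,"jaw": 1},{"dx": 0,"dy": 0,"dz": 0,"rx": 0,"ry": 0,"rz": 0,"jaw": 1},{"dx": 0,"dy": 0,"dz": 0,"rx": 0,"ry": 0,"rz": 0,"jaw": 1}], "grip_force": 12}}

```text
time_s: 29.63
position: [0.5497, 0.0342, 0.191]
ee_rot: [0.251, 0.968, 0.0, 0.0]
force: [0.7, 0.3, 1.1]
grip_width: 0.0204
grip_force: 12.0
```

{"op": "play_rows", "data": {"steps": [{"dx": 0.03,"dy": -0.02,"dz": 0.56,"rx": 0,"ry": 0,"rz": 0,"jaw": 1},{"dx": 0.1,"dy": -0.05,"dz": 0.55,"rx": 0,"ry": 0,"rz": 0,"jaw": 1},{"dx": 0.22,"dy": -0.12,"dz": 0.53,"rx": 0,"ry": 0,"rz": 0,"jaw": 1},{"dx": 0.28,"dy": -0.16,"dz": 0.51,"rx": 0,"ry": 0,"rz": 0,"jaw": 1},{"dx": 0.29,"dy": -0.16,"dz": 0.45,"rx": 0,"ry": 0,"rz": 0,"jaw": 1},{"dx": 0.3,"dy": -0.17,"dz": 0.44,"rx": 0,"ry": 0,"rz": 0,"jaw": 1},{"dx": 0.38,"dy": -0.21,"dz": 0.36,"rx": 0,"ry": 0,"rz": 0,"jaw": 1},{"dx": 0.4,"dy": -0.23,"dz": 0.32,"rx": 0,"ry": 0,"rz": 0,"jaw": 1},{"dx": 0.45,"dy": -0.25,"dz": 0.24,"rx": 0,"ry": 0,"rz": 0,"jaw": 1},{"dx": 0.46,"dy": -0.26,"dz": 0.19,"rx": 0,"ry": 0,"rz": 0,"jaw": 1},{"dx": 0.48,"dy": -0.27,"dz": 0.1,"rx": 0,"ry": 0,"rz": 0,"jaw": 1},{"dx": 0.49,"dy": -0.27,"dz": 0.05,"rx": 0,"ry": 0,"rz": 0,"jaw": 1},{"dx": 0,"dy": 0,"dz": 0,"rx": 0,"ry": 0,"rz": 0,"jaw": 1},{"dx": 0,"dy": 0,"dz": 0,"rx": 0,"ry": 0,"rz": 0,"jaw": 1}]}}

```text
time_s: 30.8
position: [0.5866, 0.0129, 0.2334]
ee_rot: [0.251, 0.968, 0.0, -0.002]
force: [-5.8, 2.4, -0.9]
grip_width: 0.0209
grip_force: 12.0
```

{"op": "play_rows", "data": {"steps": [{"dx": 0.17,"dy": -0.1,"dz": 0,"rx": 0,"ry": 0,"rz": 0,"jaw": 1},{"dx": 0.17,"dy": -0.1,"dz": 0,"rx": 0,"ry": 0,"rz": 0,"jaw": 1},{"dx": 0,"dy": 0,"dz": 0,"rx": 0,"ry": 0,"rz": 0,"jaw": 1}]}}

```text
time_s: 31.05
position: [0.5871, 0.0126, 0.2332]
ee_rot: [0.251, 0.968, 0.001, -0.006]
force: [-10.9, 4.8, 1.3]
grip_width: 0.021
grip_force: 12.0
```

Run:
```python
from h import *
s,d=shot('top','top3.png')
a=cv2.resize(d['image'][170:310,390:480],(386,600),interpolation=cv2.INTER_CUBIC)
s,e=shot('scene','sc3.png')
b=cv2.resize(e['image'][140:260,290:420],(410,378),interpolation=cv2.INTER_CUBIC)
c=np.zeros((600,800,3),np.uint8);c[:,:386]=a;c[:378,388:798]=b;cv2.imwrite('pics/m2.png',c)
```

```text
(no output)
```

View pics/m2.png

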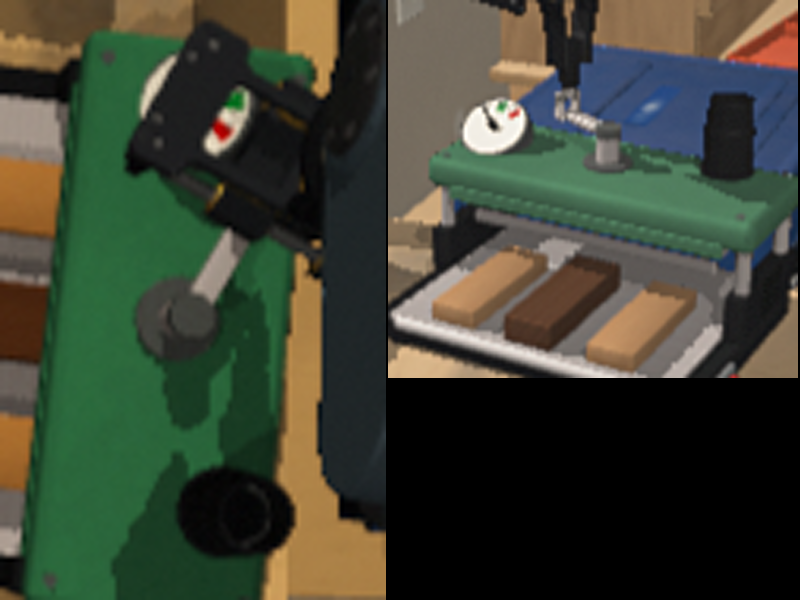

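Run:
```python
import numpy as np
t=np.radians(-29.2-9*np.arange(41))
p=np.c_[np.cos(t),np.sin(t)]*6
print(np.round(np.diff(p,axis=0)[:20],2).tolist())
p=p[::2];print(np.round(np.diff(p,axis=0),2).tolist())
```

```text
[[-0.52, -0.78], [-0.64, -0.69], [-0.74, -0.58], [-0.82, -0.46], [-0.88, -0.33], [-0.92, -0.18], [-0.94, -0.04], [-0.94, 0.11], [-0.91, 0.25], [-0.86, 0.39], [-0.78, 0.52], [-0.69, 0.64], [-0.58, 0.74], [-0.46, 0.82], [-0.33, 0.88], [-0.18, 0.92], [-0.04, 0.94], [0.11, 0.94], [0.25, 0.91], [0.39, 0.86]]
[[-1.16, -1.48], [-1.56, -1.04], [-1.81, -0.51], [-1.88, 0.07], [-1.76, 0.65], [-1.48, 1.16], [-1.04, 1.56], [-0.51, 1.81], [0.07, 1.88], [0.65, 1.76], [1.16, 1.48], [1.56, 1.04], [1.81, 0.51], [1.88, -0.07], [1.76, -0.65], [1.48, -1.16], [1.04, -1.56], [0.51, -1.81], [-0.07, -1.88], [-0.65, -1.76]]
```

{"op": "play_rows", "data": {"steps": [{"dx": -0.3,"dy": 0.17,"dz": 0,"rx": 0,"ry": 0,"rz": 0,"jaw": 1},{"dx": 0,"dy": 0,"dz": 0,"rx": 0,"ry": 0,"rz": 0,"jaw": 1}], "grip_force": 20}}

```text
time_s: 31.32
position: [0.5866, 0.013, 0.2334]
ee_rot: [0.251, 0.968, -0.0, -0.002]
force: [-5.7, 3.0, -2.4]
grip_width: 0.0205
grip_force: 20.0
```

{"op": "play_rows", "data": {"steps": [{"dx": -0.52,"dy": -0.78,"dz": -0.02,"rx": 0,"ry": 0,"rz": 0,"jaw": 1},{"dx": -0.64,"dy": -0.69,"dz": -0.03,"rx": 0,"ry": 0,"rz": 0,"jaw": 1},{"dx": -0.74,"dy": -0.58,"dz": -0.02,"rx": 0,"ry": 0,"rz": 0,"jaw": 1},{"dx": -0.82,"dy": -0.46,"dz": -0.03,"rx": 0,"ry": 0,"rz": 0,"jaw": 1},{"dx": -0.88,"dy": -0.33,"dz": -0.02,"rx": 0,"ry": 0,"rz": 0,"jaw": 1},{"dx": -0.92,"dy": -0.18,"dz": -0.03,"rx": 0,"ry": 0,"rz": 0,"jaw": 1},{"dx": -0.94,"dy": -0.04,"dz": -0.02,"rx": 0,"ry": 0,"rz": 0,"jaw": 1},{"dx": -0.94,"dy": 0.11,"dz": -0.03,"rx": 0,"ry": 0,"rz": 0,"jaw": 1},{"dx": -0.91,"dy": 0.25,"dz": -0.02,"rx": 0,"ry": 0,"rz": 0,"jaw": 1},{"dx": -0.86,"dy": 0.39,"dz": -0.03,"rx": 0,"ry": 0,"rz": 0,"jaw": 1}]}}

```text
time_s: 32.15
position: [0.5089, -0.0113, 0.2313]
ee_rot: [0.252, 0.968, 0.0, 0.003]
force: [4.7, 1.8, -9.4]
grip_width: 0.0202
grip_force: 20.0
```

{"op": "play_rows", "data": {"steps": [{"dx": -1.48,"dy": 1.16,"dz": -0.06,"rx": 0,"ry": 0,"rz": 0,"jaw": 1},{"dx": -1.04,"dy": 1.56,"dz": -0.06,"rx": 0,"ry": 0,"rz": 0,"jaw": 1},{"dx": -0.51,"dy": 1.81,"dz": -0.05,"rx": 0,"ry": 0,"rz": 0,"jaw": 1},{"dx": 0.07,"dy": 1.88,"dz": -0.05,"rx": 0,"ry": 0,"rz": 0,"jaw": 1},{"dx": 0.65,"dy": 1.76,"dz": -0.05,"rx": 0,"ry": 0,"rz": 0,"jaw": 1},{"dx": 1.16,"dy": 1.48,"dz": -0.05,"rx": 0,"ry": 0,"rz": 0,"jaw": 1},{"dx": 1.56,"dy": 1.04,"dz": -0.05,"rx": 0,"ry": 0,"rz": 0,"jaw": 1},{"dx": 1.81,"dy": 0.51,"dz": -0.05,"rx": 0,"ry": 0,"rz": 0,"jaw": 1},{"dx": 1.88,"dy": -0.07,"dz": -0.05,"rx": 0,"ry": 0,"rz": 0,"jaw": 1},{"dx": 1.76,"dy": -0.65,"dz": -0.05,"rx": 0,"ry": 0,"rz": 0,"jaw": 1},{"dx": 1.48,"dy": -1.16,"dz": -0.05,"rx": 0,"ry": 0,"rz": 0,"jaw": 1},{"dx": 1.04,"dy": -1.56,"dz": -0.05,"rx": 0,"ry": 0,"rz": 0,"jaw": 1},{"dx": 0.51,"dy": -1.81,"dz": -0.05,"rx": 0,"ry": 0,"rz": 0,"jaw": 1},{"dx": -0.07,"dy": -1.88,"dz": -0.05,"rx": 0,"ry": 0,"rz": 0,"jaw": 1},{"dx": -0.65,"dy": -1.76,"dz": -0.05,"rx": 0,"ry": 0,"rz": 0,"jaw": 1},{"dx": 0,"dy": 0,"dz": 0,"rx": 0,"ry": 0,"rz": 0,"jaw": 1}]}}

```text
time_s: 33.48
position: [0.5849, 0.0103, 0.2233]
ee_rot: [0.252, 0.968, -0.001, -0.004]
force: [-7.0, 0.3, -2.7]
grip_width: 0.0203
grip_force: 20.0
```

{"op": "play_rows", "data": {"steps": [{"dx": -1.16,"dy": -1.48,"dz": -0.05,"rx": 0,"ry": 0,"rz": 0,"jaw": 1},{"dx": -1.56,"dy": -1.04,"dz": -0.05,"rx": 0,"ry": 0,"rz": 0,"jaw": 1},{"dx": -1.81,"dy": -0.51,"dz": -0.05,"rx": 0,"ry": 0,"rz": 0,"jaw": 1},{"dx": -1.88,"dy": 0.07,"dz": -0.05,"rx": 0,"ry": 0,"rz": 0,"jaw": 1},{"dx": -1.76,"dy": 0.65,"dz": -0.05,"rx": 0,"ry": 0,"rz": 0,"jaw": 1},{"dx": -1.48,"dy": 1.16,"dz": -0.05,"rx": 0,"ry": 0,"rz": 0,"jaw": 1},{"dx": -1.04,"dy": 1.56,"dz": -0.05,"rx": 0,"ry": 0,"rz": 0,"jaw": 1},{"dx": -0.51,"dy": 1.81,"dz": -0.05,"rx": 0,"ry": 0,"rz": 0,"jaw": 1},{"dx": 0.07,"dy": 1.88,"dz": -0.05,"rx": 0,"ry": 0,"rz": 0,"jaw": 1},{"dx": 0.65,"dy": 1.76,"dz": -0.05,"rx": 0,"ry": 0,"rz": 0,"jaw": 1},{"dx": 1.16,"dy": 1.48,"dz": -0.05,"rx": 0,"ry": 0,"rz": 0,"jaw": 1},{"dx": 1.56,"dy": 1.04,"dz": -0.05,"rx": 0,"ry": 0,"rz": 0,"jaw": 1},{"dx": 1.81,"dy": 0.51,"dz": -0.05,"rx": 0,"ry": 0,"rz": 0,"jaw": 1},{"dx": 1.88,"dy": -0.07,"dz": -0.05,"rx": 0,"ry": 0,"rz": 0,"jaw": 1},{"dx": 1.76,"dy": -0.65,"dz": -0.05,"rx": 0,"ry": 0,"rz": 0,"jaw": 1},{"dx": 1.48,"dy": -1.16,"dz": -0.05,"rx": 0,"ry": 0,"rz": 0,"jaw": 1},{"dx": 1.04,"dy": -1.56,"dz": -0.05,"rx": 0,"ry": 0,"rz": 0,"jaw": 1},{"dx": 0.51,"dy": -1.81,"dz": -0.05,"rx": 0,"ry": 0,"rz": 0,"jaw": 1},{"dx": -0.07,"dy": -1.88,"dz": -0.05,"rx": 0,"ry": 0,"rz": 0,"jaw": 1},{"dx": -0.65,"dy": -1.76,"dz": -0.05,"rx": 0,"ry": 0,"rz": 0,"jaw": 1}]}}

```text
time_s: 35.15
position: [0.5868, 0.0127, 0.2133]
ee_rot: [0.251, 0.968, 0.001, -0.003]
force: [-6.0, 7.1, -1.1]
grip_width: 0.0201
grip_force: 20.0
```

```bash
cat > g.py <<'E'
from h import *
# needle direction in the scene view, by fitting the white dial ellipse and the dark pixels in it
def gauge(im,y0=150,y1=225,x0=295,x1=355):
    c=cv2.resize(im[y0:y1,x0:x1],None,fx=8,fy=8,interpolation=cv2.INTER_CUBIC)
    h=cv2.cvtColor(c,cv2.COLOR_BGR2HSV)
    w=((h[...,2]>150)&(h[...,1]<60)).astype(np.uint8)
    n,l,st,ce=cv2.connectedComponentsWithStats(w); k=1+np.argmax(st[1:,4])
    cn=max(cv2.findContours((l==k).astype(np.uint8),0,1)[0],key=cv2.contourArea)
    e=cv2.fitEllipse(cv2.convexHull(cn)); a=np.radians(e[2])
    A=np.diag([2/e[1][0],2/e[1][1]])@np.array([[np.cos(a),np.sin(a)],[-np.sin(a),np.cos(a)]])
    Rm=np.array([[np.cos(a),-np.sin(a)],[np.sin(a),np.cos(a)]])
    yy,xx=np.mgrid[:c.shape[0],:c.shape[1]]
    p=(Rm@A@np.c_[(xx-e[0][0]).ravel(),(yy-e[0][1]).ravel()].T).T
    r=np.hypot(*p.T).reshape(yy.shape); th=np.degrees(np.arctan2(p[:,0],-p[:,1])).reshape(yy.shape) # cw from up
    def ang(m):
        t=np.radians(th[m]); return (round(float(np.degrees(np.angle(np.exp(1j*t).mean()))),1),int(m.sum()))
    dark=(h[...,2]<110)&(h[...,1]<120)
    out={'ell':[np.round(v,1) for v in e],'needle':ang(dark&(r>.25)&(r<.8)),
     'green':ang((h[...,0]>40)&(h[...,0]<85)&(h[...,1]>110)&(r<.85)),
     'red':ang(((h[...,0]<8)|(h[...,0]>172))&(h[...,1]>130)&(r<.85))}
    return c,out
E
python3 - <<'E'
from g import *
for f in('scene0','sc3'): print(f,gauge(cv2.imread(f'pics/{f}.png'))[1])
s,d=shot('scene','sc4.png');print(s['position'],s['force'],gauge(d['image'])[1])
E
```

```text
scene0 {'ell': [array([228.4, 240.4]), array([133.6, 172.4]), np.float64(59.5)], 'needle': (-29.0, 68), 'green': (13.9, 125), 'red': (59.2, 200)}
sc3 {'ell': [array([228.5, 240.3]), array([132.8, 171.2]), np.float64(60.0)], 'needle': (-29.1, 99), 'green': (13.9, 123), 'red': (59.2, 208)}
[0.58679772 0.01266531 0.2133356 ] [-5.95798026  7.10856929 -1.10238358] {'ell': [array([229.1, 290. ]), array([131.4, 170.9]), np.float64(61.7)], 'needle': (-27.4, 101), 'green': (13.0, 109), 'red': (57.4, 173)}
```

{"op": "play_rows", "data": {"steps": [{"dx": -1.16,"dy": -1.48,"dz": -0.05,"rx": 0,"ry": 0,"rz": 0,"jaw": 1},{"dx": -1.56,"dy": -1.04,"dz": -0.05,"rx": 0,"ry": 0,"rz": 0,"jaw": 1},{"dx": -1.81,"dy": -0.51,"dz": -0.05,"rx": 0,"ry": 0,"rz": 0,"jaw": 1},{"dx": -1.88,"dy": 0.07,"dz": -0.05,"rx": 0,"ry": 0,"rz": 0,"jaw": 1},{"dx": -1.76,"dy": 0.65,"dz": -0.05,"rx": 0,"ry": 0,"rz": 0,"jaw": 1},{"dx": -1.48,"dy": 1.16,"dz": -0.05,"rx": 0,"ry": 0,"rz": 0,"jaw": 1},{"dx": -1.04,"dy": 1.56,"dz": -0.05,"rx": 0,"ry": 0,"rz": 0,"jaw": 1},{"dx": -0.51,"dy": 1.81,"dz": -0.05,"rx": 0,"ry": 0,"rz": 0,"jaw": 1},{"dx": 0,"dy": 0,"dz": 0,"rx": 0,"ry": 0,"rz": 0,"jaw": 1},{"dx": 0,"dy": 0,"dz": 0,"rx": 0,"ry": 0,"rz": 0,"jaw": 1}]}}

```text
time_s: 36.03
position: [0.4753, 0.035, 0.2095]
ee_rot: [0.251, 0.968, -0.0, -0.001]
force: [-4.0, 2.3, -3.5]
grip_width: 0.02
grip_force: 20.0
```

Run:
```python
from g import *
s,d=shot('scene','sc5.png');print(s['position'],s['force'],gauge(d['image'])[1])
p=s['position'][:2]-[.5345,.042];print(np.degrees(np.arctan2(p[1],p[0])),np.hypot(*p))
```

```text
[0.47532365 0.03497731 0.20953809] [-4.00314069  2.32506511 -3.45505488] {'ell': [array([228.3, 299.9]), array([132.6, 169.3]), np.float64(62.3)], 'needle': (-6.1, 158), 'green': (14.1, 106), 'red': (56.8, 232)}
-173.232134988806 0.05959159648467288
```

{"op": "play_rows", "data": {"steps": [{"dx": 0.07,"dy": 1.88,"dz": -0.05,"rx": 0,"ry": 0,"rz": 0,"jaw": 1},{"dx": 0.65,"dy": 1.76,"dz": -0.05,"rx": 0,"ry": 0,"rz": 0,"jaw": 1},{"dx": 1.16,"dy": 1.48,"dz": -0.05,"rx": 0,"ry": 0,"rz": 0,"jaw": 1},{"dx": 1.56,"dy": 1.04,"dz": -0.05,"rx": 0,"ry": 0,"rz": 0,"jaw": 1},{"dx": 1.81,"dy": 0.51,"dz": -0.05,"rx": 0,"ry": 0,"rz": 0,"jaw": 1},{"dx": 0,"dy": 0,"dz": 0,"rx": 0,"ry": 0,"rz": 0,"jaw": 1},{"dx": 0,"dy": 0,"dz": 0,"rx": 0,"ry": 0,"rz": 0,"jaw": 1}]}}

```text
time_s: 36.67
position: [0.5328, 0.1024, 0.2072]
ee_rot: [0.252, 0.968, 0.003, 0.003]
force: [2.3, 6.5, -6.4]
grip_width: 0.0202
grip_force: 20.0
```

Run:
```python
from g import *
s,d=shot('scene','sc6.png');print(s['position'],s['force'],gauge(d['image'])[1])
p=s['position'][:2]-[.5345,.042];print(np.degrees(np.arctan2(p[1],p[0])),np.hypot(*p))
```

```text
[0.53277247 0.10238832 0.20716165] [ 2.33767737  6.54458242 -6.38125512] {'ell': [array([229.3, 306.9]), array([128.8, 169.4]), np.float64(61.1)], 'needle': (7.2, 464), 'green': (12.0, 73), 'red': (56.6, 170)}
91.63861888045237 0.06041302894639678
```

{"op": "play_rows", "data": {"steps": [{"dx": 1.88,"dy": -0.07,"dz": -0.05,"rx": 0,"ry": 0,"rz": 0,"jaw": 1},{"dx": 0,"dy": 0,"dz": 0,"rx": 0,"ry": 0,"rz": 0,"jaw": 1},{"dx": 0,"dy": 0,"dz": 0,"rx": 0,"ry": 0,"rz": 0,"jaw": 1}], "grip_force": 8}}

```text
time_s: 36.97
position: [0.5511, 0.0999, 0.2069]
ee_rot: [0.252, 0.968, 0.001, 0.003]
force: [4.2, 3.1, -5.4]
grip_width: 0.0207
grip_force: 8.0
```

Run:
```python
from g import *
s,d=shot('scene','sc7.png');print(s['position'],s['force'],gauge(d['image'])[1],s['joint_positions'])
p=s['position'][:2]-[.5345,.042];print(np.degrees(np.arctan2(p[1],p[0])),np.hypot(*p))
```

```text
[0.55107634 0.09990237 0.20686421] [ 4.17140148  3.06151984 -5.35853054] {'ell': [array([229.2, 308.7]), array([130.5, 167.9]), np.float64(59.9)], 'needle': (11.3, 417), 'green': (14.1, 23), 'red': (56.8, 208)} [-2.05391898e-02  4.56956039e-01  1.61949078e+00  7.48061355e-04
  1.05841273e+00 -1.08264079e+00]
74.02459688423812 0.06022838946587283
```

{"op": "play_rows", "data": {"steps": [{"dx": 0,"dy": 0,"dz": 0,"rx": 0,"ry": 0,"rz": -5,"jaw": 1},{"dx": 0,"dy": 0,"dz": 0,"rx": 0,"ry": 0,"rz": -7,"jaw": 1},{"dx": 0,"dy": 0,"dz": 0,"rx": 0,"ry": 0,"rz": -7,"jaw": 1},{"dx": 0,"dy": 0,"dz": 0,"rx": 0,"ry": 0,"rz": -7,"jaw": 1},{"dx": 0,"dy": 0,"dz": 0,"rx": 0,"ry": 0,"rz": -7,"jaw": 1},{"dx": 0,"dy": 0,"dz": 0,"rx": 0,"ry": 0,"rz": -7,"jaw": 1},{"dx": 0,"dy": 0,"dz": 0,"rx": 0,"ry": 0,"rz": -7,"jaw": 1},{"dx": 0,"dy": 0,"dz": 0,"rx": 0,"ry": 0,"rz": -7,"jaw": 1},{"dx": 0,"dy": 0,"dz": 0,"rx": 0,"ry": 0,"rz": -7,"jaw": 1},{"dx": 0,"dy": 0,"dz": 0,"rx": 0,"ry": 0,"rz": -7,"jaw": 1},{"dx": 0,"dy": 0,"dz": 0,"rx": 0,"ry": 0,"rz": -7,"jaw": 1},{"dx": 0,"dy": 0,"dz": 0,"rx": 0,"ry": 0,"rz": -2,"jaw": 1},{"dx": 0,"dy": 0,"dz": 0,"rx": 0,"ry": 0,"rz": 0,"jaw": 1}]}}

```text
time_s: 38.1
position: [0.5491, 0.0999, 0.207]
ee_rot: [0.799, 0.601, 0.001, 0.001]
force: [4.2, 1.6, -4.5]
grip_width: 0.0204
grip_force: 8.0
```

Run:
```python
from g import *
s,d=shot('scene','sc8.png');print(s['position'],s['force'],gauge(d['image'])[1])
p=s['position'][:2]-[.5345,.042];print(np.degrees(np.arctan2(p[1],p[0])),np.hypot(*p),R.from_quat(s['ee_rot']).as_matrix()[:,1])
```

```text
[0.54911927 0.09990067 0.20697831] [ 4.15781399  1.62372977 -4.45774124] {'ell': [array([228.7, 308.1]), array([131.7, 169. ]), np.float64(62.4)], 'needle': (12.4, 334), 'green': (14.9, 9), 'red': (56.4, 202)}
75.82962815119804 0.059717755289666476 [ 0.96050107 -0.27825006  0.00382065]
```

{"op": "play_rows", "data": {"steps": [{"dx": 0,"dy": 0,"dz": 0,"rx": 0,"ry": 0,"rz": 0,"jaw": 1},{"dx": -0.15,"dy": -0.53,"dz": -0.05,"rx": 0,"ry": 0,"rz": 0,"jaw": 1},{"dx": -0.15,"dy": -0.53,"dz": -0.1,"rx": 0,"ry": 0,"rz": 0,"jaw": 1},{"dx": -0.14,"dy": -0.5,"dz": -0.19,"rx": 0,"ry": 0,"rz": 0,"jaw": 1},{"dx": -0.14,"dy": -0.5,"dz": -0.24,"rx": 0,"ry": 0,"rz": 0,"jaw": 1},{"dx": -0.12,"dy": -0.43,"dz": -0.32,"rx": 0,"ry": 0,"rz": 0,"jaw": 1},{"dx": -0.12,"dy": -0.43,"dz": -0.36,"rx": 0,"ry": 0,"rz": 0,"jaw": 1},{"dx": -0.09,"dy": -0.33,"dz": -0.44,"rx": 0,"ry": 0,"rz": 0,"jaw": 1},{"dx": -0.09,"dy": -0.33,"dz": -0.45,"rx": 0,"ry": 0,"rz": 0,"jaw": 1},{"dx": -0.06,"dy": -0.21,"dz": -0.51,"rx": 0,"ry": 0,"rz": 0,"jaw": 1},{"dx": -0.06,"dy": -0.21,"dz": -0.53,"rx": 0,"ry": 0,"rz": 0,"jaw": 1},{"dx": -0.02,"dy": -0.08,"dz": -0.55,"rx": 0,"ry": 0,"rz": 0,"jaw": 1},{"dx": -0.01,"dy": -0.04,"dz": -0.5,"rx": 0,"ry": 0,"rz": 0,"jaw": 1},{"dx": 0,"dy": 0,"dz": 0,"rx": 0,"ry": 0,"rz": 0,"jaw": 1}], "grip_force": 12}}

```text
time_s: 39.32
position: [0.5379, 0.0578, 0.1633]
ee_rot: [0.799, 0.601, 0.001, 0.002]
force: [6.8, -2.3, -0.4]
grip_width: 0.0207
grip_force: 12.0
```

Run:
```python
from g import *
s,d=shot('scene','sc9.png');print(s['position'],s['force'],gauge(d['image'])[1])
```

```text
[0.53785483 0.0577832  0.16333761] [ 6.80728681 -2.32490301 -0.42240332] {'ell': [array([229. , 307.3]), array([131.8, 170. ]), np.float64(61.6)], 'needle': (11.5, 307), 'green': (15.0, 26), 'red': (57.1, 206)}
```

{"op": "play_rows", "data": {"steps": [{"dx": 0,"dy": 0,"dz": -0.2,"rx": 0,"ry": 0,"rz": 0,"jaw": 1},{"dx": 0,"dy": 0,"dz": -0.2,"rx": 0,"ry": 0,"rz": 0,"jaw": 1},{"dx": 0,"dy": 0,"dz": 0,"rx": 0,"ry": 0,"rz": 0,"jaw": 1}]}}

```text
time_s: 39.62
position: [0.5381, 0.0578, 0.162]
ee_rot: [0.799, 0.601, 0.001, 0.002]
force: [2.3, -2.2, 14.5]
grip_width: 0.0204
grip_force: 15.2
```

{"op": "play_rows", "data": {"steps": [{"dx": 0,"dy": 0,"dz": 0.2,"rx": 0,"ry": 0,"rz": 0,"jaw": -0.3},{"dx": 0,"dy": 0,"dz": 0,"rx": 0,"ry": 0,"rz": 0,"jaw": -0.3},{"dx": 0,"dy": 0,"dz": 0,"rx": 0,"ry": 0,"rz": 0,"jaw": -0.3},{"dx": 0,"dy": 0,"dz": 0,"rx": 0,"ry": 0,"rz": 0,"jaw": -0.3},{"dx": 0,"dy": 0,"dz": 0,"rx": 0,"ry": 0,"rz": 0,"jaw": -0.3},{"dx": 0,"dy": 0,"dz": 0,"rx": 0,"ry": 0,"rz": 0,"jaw": -0.3},{"dx": 0,"dy": 0,"dz": 0,"rx": 0,"ry": 0,"rz": 0,"jaw": -0.3},{"dx": 0,"dy": 0,"dz": 1,"rx": 0,"ry": 0,"rz": 0,"jaw": -0.3},{"dx": 0,"dy": 0,"dz": 3,"rx": 0,"ry": 0,"rz": 0,"jaw": -0.3},{"dx": 0,"dy": 0,"dz": 4,"rx": 0,"ry": 0,"rz": 0,"jaw": -0.3},{"dx": 0,"dy": 0,"dz": 4,"rx": 0,"ry": 0,"rz": 0,"jaw": -0.3},{"dx": -1,"dy": 3,"dz": 3,"rx": 0,"ry": 0,"rz": 0,"jaw": -0.3},{"dx": -1,"dy": 4,"dz": 1,"rx": 0,"ry": 0,"rz": 0,"jaw": -0.3},{"dx": -1,"dy": 4,"dz": 1,"rx": 0,"ry": 0,"rz": 0,"jaw": -0.3},{"dx": -1,"dy": 4,"dz": 0,"rx": 0,"ry": 0,"rz": 0,"jaw": -0.3},{"dx": -1,"dy": 4,"dz": 0,"rx": 0,"ry": 0,"rz": 0,"jaw": -0.3},{"dx": -1,"dy": 4,"dz": 0,"rx": 0,"ry": 0,"rz": 0,"jaw": -0.3},{"dx": -1,"dy": 4,"dz": 0,"rx": 0,"ry": 0,"rz": 0,"jaw": -0.3},{"dx": 0,"dy": 4,"dz": 0,"rx": 0,"ry": 0,"rz": 0,"jaw": -0.3},{"dx": 0,"dy": 0,"dz": 0,"rx": 0,"ry": 0,"rz": 0,"jaw": -0.3}]}}

```text
time_s: 41.28
position: [0.4657, 0.3731, 0.3309]
ee_rot: [0.797, 0.604, 0.002, -0.002]
force: [1.0, 0.2, -0.3]
grip_width: 0.0564
grip_force: 0.0
```

Run:
```python
from g import *
s,e=shot('scene','sc10.png');print(s['position'],gauge(e['image'])[1])
s,d=shot('top','top5.png')
a=cv2.resize(d['image'][170:310,340:470],(500,538),interpolation=cv2.INTER_CUBIC)
g=gauge(e['image'])[0]
c=np.zeros((600,800,3),np.uint8);c[:538,:500]=a
c[:280,502:800]=cv2.resize(e['image'][150:275,290:423],(298,280),interpolation=cv2.INTER_CUBIC)
c[285:585,510:790]=g[300-150:450+150-0][:300,100:380] if g.shape[0]>=450 else cv2.resize(g,(280,300))
cv2.imwrite('pics/m3.png',c)
```

```text
[0.46565501 0.3731041  0.33094994] {'ell': [array([230.2, 306.2]), array([128.2, 167.9]), np.float64(61.8)], 'needle': (10.1, 306), 'green': (13.7, 24), 'red': (57.5, 201)}
```

View pics/m3.png

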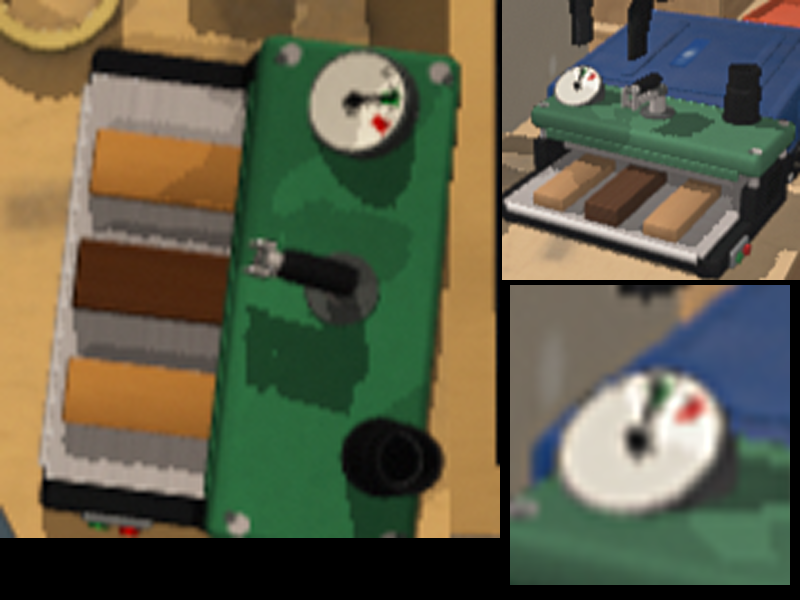

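{"op": "play_rows", "data": {"steps": [{"dx": 0.8,"dy": -3.5,"dz": 0,"rx": 0,"ry": 0,"rz": 0,"jaw": 1},{"dx": 0.8,"dy": -3.5,"dz": 0,"rx": 0,"ry": 0,"rz": 0,"jaw": 1},{"dx": 0.8,"dy": -3.5,"dz": 0,"rx": 0,"ry": 0,"rz": 0,"jaw": 1},{"dx": 0.8,"dy": -3.5,"dz": 0,"rx": 0,"ry": 0,"rz": 0,"jaw": 1},{"dx": 0.8,"dy": -3.5,"dz": 0,"rx": 0,"ry": 0,"rz": 0,"jaw": 1},{"dx": 0.8,"dy": -3.5,"dz": 0,"rx": 0,"ry": 0,"rz": 0,"jaw": 1},{"dx": 0.8,"dy": -3.5,"dz": 0,"rx": 0,"ry": 0,"rz": 0,"jaw": 1},{"dx": 0.8,"dy": -3.5,"dz": 0,"rx": 0,"ry": 0,"rz": 0,"jaw": 1},{"dx": 0.9,"dy": -3.6,"dz": 0,"rx": 0,"ry": 0,"rz": 0,"jaw": 1},{"dx": 0,"dy": 0,"dz": -4,"rx": 0,"ry": 0,"rz": 0,"jaw": 1},{"dx": 0,"dy": 0,"dz": -4,"rx": 0,"ry": 0,"rz": 0,"jaw": 1},{"dx": 0,"dy": 0,"dz": -3.5,"rx": 0,"ry": 0,"rz": 0,"jaw": 1},{"dx": 0,"dy": 0,"dz": -1,"rx": 0,"ry": 0,"rz": 0,"jaw": 1},{"dx": 0,"dy": 0,"dz": -0.6,"rx": 0,"ry": 0,"rz": 0,"jaw": 1},{"dx": 0,"dy": 0,"dz": 0,"rx": 0,"ry": 0,"rz": 0,"jaw": 1}], "grip_force": 10}}

```text
time_s: 42.63
position: [0.54, 0.0497, 0.1993]
ee_rot: [0.799, 0.601, -0.0, -0.0]
force: [-0.7, -0.7, 0.3]
grip_width: 0.0005
grip_force: 0.0
```

{"op": "play_rows", "data": {"steps": [{"dx": 0,"dy": 0.5,"dz": -0.3,"rx": 0,"ry": 0,"rz": 0,"jaw": 1},{"dx": 0,"dy": 0,"dz": -0.4,"rx": 0,"ry": 0,"rz": 0,"jaw": 1},{"dx": 0,"dy": 0,"dz": -0.3,"rx": 0,"ry": 0,"rz": 0,"jaw": 1},{"dx": 0,"dy": 0,"dz": -0.2,"rx": 0,"ry": 0,"rz": 0,"jaw": 1},{"dx": 0,"dy": 0,"dz": -0.2,"rx": 0,"ry": 0,"rz": 0,"jaw": 1},{"dx": 0,"dy": 0,"dz": 0,"rx": 0,"ry": 0,"rz": 0,"jaw": 1}]}}

```text
time_s: 43.13
position: [0.5404, 0.0557, 0.1855]
ee_rot: [0.799, 0.601, 0.0, 0.0]
force: [0.4, 0.5, 0.7]
grip_width: 0.0006
grip_force: 0.5
```

{"op": "play_rows", "data": {"steps": [{"dx": 0,"dy": 0,"dz": -0.15,"rx": 0,"ry": 0,"rz": 0,"jaw": 1},{"dx": 0,"dy": 0,"dz": -0.15,"rx": 0,"ry": 0,"rz": 0,"jaw": 1},{"dx": 0,"dy": 0,"dz": 0,"rx": 0,"ry": 0,"rz": 0,"jaw": 1}]}}

```text
time_s: 43.38
position: [0.5427, 0.055, 0.1845]
ee_rot: [0.799, 0.601, 0.002, 0.002]
force: [-0.3, -0.4, 10.2]
grip_width: 0.0004
grip_force: 4.6
```

{"op": "play_rows", "data": {"steps": [{"dx": 0,"dy": 0,"dz": 0.5,"rx": 0,"ry": 0,"rz": 0,"jaw": 1},{"dx": 0,"dy": 0,"dz": 3,"rx": 0,"ry": 0,"rz": 0,"jaw": 1},{"dx": 0,"dy": 0,"dz": 4,"rx": 0,"ry": 0,"rz": 0,"jaw": 1},{"dx": 0,"dy": 0,"dz": 4,"rx": 0,"ry": 0,"rz": 0,"jaw": 1},{"dx": -1,"dy": 4,"dz": 1,"rx": 0,"ry": 0,"rz": 0,"jaw": 1},{"dx": -1,"dy": 4,"dz": 0,"rx": 0,"ry": 0,"rz": 0,"jaw": 1},{"dx": -1,"dy": 4,"dz": 0,"rx": 0,"ry": 0,"rz": 0,"jaw": 1},{"dx": -1,"dy": 4,"dz": 0,"rx": 0,"ry": 0,"rz": 0,"jaw": 1},{"dx": -1,"dy": 4,"dz": 0,"rx": 0,"ry": 0,"rz": 0,"jaw": 1},{"dx": 0,"dy": 4,"dz": 0,"rx": 0,"ry": 0,"rz": 0,"jaw": 1},{"dx": 0,"dy": 0,"dz": 0,"rx": 0,"ry": 0,"rz": 0,"jaw": 1},{"dx": 0,"dy": 0,"dz": 0,"rx": 0,"ry": 0,"rz": 0,"jaw": 1}]}}

```text
time_s: 44.38
position: [0.4894, 0.2965, 0.3067]
ee_rot: [0.798, 0.603, -0.0, 0.0]
force: [0.4, -0.1, 0.7]
grip_width: 0.0005
grip_force: 0.0
```

Run:
```python
from g import *
s,e=shot('scene','sc11.png');o=gauge(e['image'])[1];print(s['force'],o)
s,d=shot('top','top6.png')
a=cv2.imread('pics/top5.png')[170:310,340:470].astype(int);print(np.abs(a-d['image'][170:310,340:470]).mean())
if 25<o['red'][0]-o['needle'][0]<70: print(sign_off())
```

```text
[ 0.37249538 -0.09746651  0.67727609] {'ell': [array([229.4, 307. ]), array([127.2, 165.9]), np.float64(62.3)], 'needle': (12.2, 468), 'green': (14.3, 12), 'red': (57.0, 197)}
13.430604395604396
the job is handed in; nothing more can be done
None
```

The job is handed in: the sleeve is home on the dust port, and all three boards lie flat with their leading ends about 15 mm past the feeler bar line. The needle stands near mid-green and stayed below the red at every check, and the crank handle is folded flat. It took about 44 s, and the result of the judging was not shown.

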